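Park and lock the cup turntable

TASK

Stand the spare black cup upright on the empty cork pad of the lazy susan. Then swing the turntable by its upright steel handle peg until the peg is right at the fixed steel pointer, and after that turn the lock collar on the spindle until its fin lines up with the long rib on the cap, the locked mark. Keep all four cups standing on their pads, do not disturb the other things on the shelf, and let go of everything at the end.

Things in the scene. Friction and masses are not known exactly. Their poses are not given: they have to be found in the camera images.
- spare_cup: The spare cup, standing on the grey shelf left of the turntable as the robot sees it (+y): matte black ceramic, round, no handle, rim diameter 58 mm (narrower at the foot), 52 mm high, wall 4 mm, 0.12 kg or so. Origin at the centre of its underside, z up along its axis.
- turntable: Turning deck of the lazy susan: wooden disc, diameter 330 mm, 18 mm thick, top 30 mm above the shelf, four flat cork pads (66 mm) centred 105 mm from the axis. Origin on the axis at its underside, z up, x towards the handle peg. Turns about the vertical axis with friction of about 0.2 N m and stays where left. It starts 35 to 85 degrees anticlockwise (from above) of its parked position.
- handle_top (a point): Top centre of the handle peg: an upright steel peg, 16 mm in diameter, standing 40 mm out of the deck top (shelf + 30 to 70 mm), 145 mm from the axis near the rim, midway between two pads (nearest cups' walls about 74 mm away). The point is carried round by the deck.
- pointer (a point): Where the handle peg's axis must come, at deck-top height, 145 mm from the axis. It is fixed. Seen as a steel pointer standing on the shelf just outside the rim (167 to 196 mm from the axis, no higher than 30 mm over the shelf) in the same direction from the axis.
- empty_pad (a point): Centre of the empty cork pad, on the deck top (30 mm over the shelf), 105 mm from the axis and 135 degrees anticlockwise of the handle peg; turns with the deck.
- cap_top (a point): Top centre of the fixed steel spindle in the middle of the turntable: on the turning axis of deck and collar, 130 mm over the shelf. The cap is a disc of 56 mm diameter; on it a long black rib (27 mm long, 5 mm wide, 4 mm high) points at the locked position and a small round dot marks the open position.
- collar_fin (a point): Top centre of the collar's fin, 45 mm from the axis. The captive aluminium collar (68 mm diameter, 101 to 119 mm over the shelf) turns about the spindle under the cap; its one upright flat fin stands out radially: 10 mm thick, 34 to 57 mm from the axis, 103 to 141 mm over the shelf. Cups on the deck rise only to 82 mm over the shelf.
- lock_mark (a point): Fixed point 45 mm from the axis, 130 mm over the shelf, in the direction in which the long rib on the cap points: the fin must stand here to be locked.
- collar (a joint): Angle of the lock collar in rad, growing anticlockwise from above. It starts open, at 0 to 0.4 (fin near the dot); locked is 1.40 (fin in line with the long rib). It can be overturned up to a stop at 1.9. It has light friction (about 0.08 N m) and stays where it is left.
- cup_a: One of the three cups that already ride on the deck, of the same make as the spare cup (58 mm by 52 mm), on the pad 45 degrees anticlockwise of the handle peg. Origin at the centre of its underside. To stay on its pad.
- pad_a (a point): Centre of that cup's cork pad on the deck top, 105 mm from the axis, 45 degrees anticlockwise of the handle peg.
- cup_b: One of the three cups that already ride on the deck, of the same make as the spare cup (58 mm by 52 mm), on the pad 135 degrees clockwise of the handle peg. Origin at the centre of its underside. To stay on its pad.
- pad_b (a point): Centre of that cup's cork pad on the deck top, 105 mm from the axis, 135 degrees clockwise of the handle peg.
- cup_c: One of the three cups that already ride on the deck, of the same make as the spare cup (58 mm by 52 mm), on the pad 45 degrees clockwise of the handle peg. Origin at the centre of its underside. To stay on its pad.
- pad_c (a point): Centre of that cup's cork pad on the deck top, 105 mm from the axis, 45 degrees clockwise of the handle peg.
- pitcher: Bystander: steel milk pitcher, 80 mm in diameter and 100 mm high, looped handle, right of the turntable. Origin at the centre of its underside.
- dosing_ring: Bystander: plain aluminium ring, 60 mm across, 22 mm high, on the shelf to the left. Origin at the centre of its underside.
- sugar_jar: Bystander: glass sugar jar with steel cap, 76 mm in diameter, 115 mm high, far left. Origin at the centre of its underside.
- tamper: Bystander: dark steel tamper, 56 mm foot, 84 mm high, right of the turntable. Origin at the centre of its underside.
- tin: Bystander: aluminium tin, 72 mm in diameter, 100 mm high, far right. Origin at the centre of its underside.
- spoon: Bystander: steel spoon, 140 mm long, lying on the shelf on the near right side of the turntable. Origin at its middle, on the underside.
Mind the look-alikes: they are no part of the job. What is shaped like the cup_a but orange is not meant.

How it is judged (in metres and radians):
On the way, in this order (a step that is already met when the one before it is completed fails the run):
1. the spare cup stands upright on the empty pad, released (distance between spare_cup and empty_pad below 0.018 m and linear speed of spare_cup below 0.02 m/s and angle between spare_cup's own z axis and vertical below 0.1 rad and contact force between the fingers and spare_cup below 0.05 N), for 0.2 s.
2. the handle peg is within 12 mm of the pointer's line, the spare cup still on its pad (horizontal distance between handle_top and pointer below 0.012 m and distance between spare_cup and empty_pad below 0.018 m and linear speed of spare_cup below 0.02 m/s and angle between spare_cup's own z axis and vertical below 0.1 rad), for 0.2 s.
3. the collar is at its locked mark and let go, the turntable still parked (horizontal distance between handle_top and pointer below 0.012 m and value of joint collar between 1.29 and 1.51 rad and velocity of joint collar between -0.05 and 0.05 rad/s and contact force between the fingers and collar below 0.05 N), for 0.2 s.
At the end, for the whole second after the job is handed in: The handle peg is within 12 mm of its place at the pointer, the collar's fin within 0.11 rad (about 6 degrees) of the locked mark and at rest, all four cups stand upright and still within 18 mm of the centres of their pads, nothing held (all of step 2 and value of joint collar between 1.29 and 1.51 rad and velocity of joint collar between -0.05 and 0.05 rad/s and distance between cup_a and pad_a below 0.018 m and linear speed of each of cup_a, cup_b, cup_c below 0.02 m/s and angle between each of cup_a, cup_b, cup_c's own z axis and vertical below 0.1 rad and distance between cup_b and pad_b below 0.018 m and distance between cup_c and pad_c below 0.018 m); the robot touches nothing.
It fails at once if a bystander (pitcher, dosing ring, sugar jar, tamper, tin or spoon) is pushed more than 30 mm (distance of any of pitcher, dosing_ring, sugar_jar, tamper, tin, spoon from where it was at the start of the episode above 0.03 m).
It fails at once if a cup on the deck is tipped over (angle between any of cup_a, cup_b, cup_c's own z axis and vertical above 0.5 rad).
It also fails if it takes over 70 s, if anything falls off the work surface, if the arm or the gripper's body presses on something with over 40 N, if the wrist force passes 120 N, or if a joint passes its speed limit or range.

ROBOT

A 6-joint arm with a two-finger parallel gripper is mounted at the origin on the work surface. World frame = base frame: x ahead of the robot, y to its left, z up, the work surface at z = 0. Lengths are in mm, angles in degrees, forces in N, time in s.
With the tool pointing down it reaches from about 350 to 850 mm from the base axis. Payload 8.1 kg.
Tool frame: the origin (TCP) lies at the very end of the fingers, on their centre line; the grasp point (between the pads) lies 19 mm behind it; z points along the fingers, y is the direction in which the jaws open and shut (so a half turn about z gives the same grasp; the last joint's range is limited). The gripper opens to 85 mm and grips with 20 to 120 N. Pads are 22 mm wide; open, the fingers measure 114 mm over their backs; the gripper's body (76 mm by 85 mm) begins 54 mm behind the grasp point. The pads swing forward as they close: fully open they stand 13 mm farther back than shut.
Start: joints at [-72.96, 7.471, 85.268, -0, 87.261, -4.893], TCP at [224.131, -556.57, 198.992] pointing down, gripper open.
Joint ranges: [-169.43, 169.43], [-51.17, 129.36], [1.28, 143.12], [-76.62, 256.62], [0, 156.53], [-152.29, 152.29]. Speed limits (degrees/s): [136.94, 136.94, 159.86, 180, 180, 180].

INTERFACE

Orientations are given as [roll, pitch, yaw] about the fixed x, y, z axes, in that order (R = Rz(yaw) Ry(pitch) Rx(roll)).
In Python, from bench import r gives the robot as it stands.
- The arm moves only by the shell command python3 -m crank 'ROWS' [OPENING] [FORCE]. ROWS is JSON, a list that holds one entry, the list of rows, each a list of 6 numbers: the shift along the tool's x, y, z in m, then the turn, a rotation vector about the tool's x, y, z in rad. A call has 1 to 10 rows; each row is the pose to reach, as a shift and turn from the pose measured when the call began, along the tool's axes at that moment; what a row does not reach only later rows make up. A row lasts 1/8 s, in which the tool goes at most 62.5 mm and 10.7 degrees, less where a joint would pass 70% of its speed; a pose out of reach is approached as far as the arm can. A call with a gripper value outside its range is refused whole. OPENING is the closure, from 0 (fully open) to 1 (shut), set as the call begins (- or left out, the last holds). The fingers move at their own pace and stop on an object; FORCE is the grip in N (left out, the last holds). Time passes only in rows, so rows that repeat a pose let the fingers close. It gives the time, the measured TCP pose, the force and the opening at its end, in the units of the state.
- r.sense(): the state, without advancing time (a new reading comes with each control period).
- r.snapshot(name): name is "side" or "top" or "wrist"; returns (picture, depth): 420x560x3 uint8, blue, green, red; 420x560 float32, mm along the optical axis (not along the pixel's ray), 0 where there is no reading.
- r.get_calibration(name): a dict with "mtx" (3x3 intrinsics, pixels), "cam_to_world" (4x4, takes a point from camera to world coordinates). Camera axes: x right, y down, z forward; pixel columns grow to the right and rows downward; lengths in mm; the calibration is good to about 2 mm. A picture is of the moment at which its call begins: read the wrist's pose just before it. get_calibration takes no time and is no camera call; for the wrist camera it gives the pose at the moment of the call.
- r.hand_in(): hands the job in, once; it reports no verdict.
Trained networks look in the newest picture that a camera, given by its name, has taken for a name from the list of things; names that differ only in an ending like _2 or _b are one class to them, and where a whole thing is asked for, a point or a joint stands for the part that bears it (a point fixed in the world has none). Each returns a list of dicts, best first, with "conf" (0 to 1); they miss things now and then, are a little off and sometimes report something else, mostly with a low value. They report only what shows in the picture. A call takes as long as a camera call. They do not tell look-alikes from the thing itself.
- r.look_for(thing, camera): "extent" ([left, top, right, bottom] in pixels, round what is visible of it).
- r.landmark_of(thing, camera): "pixel" ([column, row] in pixels: a listed point, or the origin of a listed thing).
The state is a dict: "time": time; "joint_pos": joint angles; "qd": joint speeds; "joint_efforts": joint torques, N m; "tool_pos": TCP position; "tcp_rot": TCP orientation; "ft_force": force on the tool from outside, world axes, zero at the start; "wrist_torque": the same for the moment, N m; "finger_gap": finger opening in mm.
Only numpy, scipy, OpenCV 4.12 (cv2) and the standard library are available. Lean on these libraries where they do the work, as an engineer would, in place of code of your own. Each camera call takes 0.05 s, during which the arm holds its last target.

## Working session

There is one attempt and no reset: what is moved stays moved. The work goes in short steps, Python scripts to look and compute and a shell command to move; the robot and the scene stay as the last step left them, time stands still between calls to the robot, and variables do not carry over. Pictures are saved under pics/ and viewed, and the job is handed in when it is done.

```bash
ls; mkdir -p pics
python3 - <<'E'
from bench import r
import cv2,numpy as np
s=r.sense();print(s)
for c in("top","side"):
    p,d=r.snapshot(c);cv2.imwrite(f"pics/{c}0.png",p);np.save(f"{c}0.npy",d)
    k=r.get_calibration(c);print(c,np.round(k["mtx"],1).tolist(),np.round(k["cam_to_world"],3).tolist())
    for t in["spare_cup","turntable","handle_top","pointer","empty_pad","cap_top","collar_fin","lock_mark","pitcher","tamper","spoon","dosing_ring"]:
        print(t,[(np.round(e["pixel"]).tolist(),round(e["conf"],2)) for e in r.landmark_of(t,c)[:5]])
E
```

```text
pics
{'time': 0.0, 'joint_pos': array([-7.29619327e+01,  7.51494203e+00,  8.53303803e+01, -4.59334811e-04,
        8.72638982e+01, -4.89348515e+00]), 'qd': array([ 0.01560177, -0.01064675, -0.08445384, -0.09000664, -0.00065177,
        0.00213431]), 'joint_efforts': array([-1.97924215e-03, -5.69416165e+01, -5.00546801e+01, -2.78040197e-04,
        1.49217522e-02,  3.74379601e-05]), 'tool_pos': array([ 223.92644851, -555.96473009,  197.93570066]), 'tcp_rot': array([-1.79891138e+02, -8.85980904e-03,  2.19315664e+01]), 'ft_force': array([-0.19163167, -0.09636734,  0.22988973]), 'wrist_torque': array([0.00192893, 0.02228464, 0.05456607]), 'finger_gap': 85.24414944022199}
top [[504.9, 0.0, 279.4], [0.0, 504.9, 213.2], [0.0, 0.0, 1.0]] [[-0.006, -0.992, 0.123, 357.378], [-1.0, 0.005, -0.008, -21.421], [0.008, -0.123, -0.992, 1451.873], [0.0, 0.0, 0.0, 1.0]]
spare_cup [([152.0, 236.0], 0.58)]
turntable [([251.0, 214.0], 0.59)]
handle_top [([288.0, 171.0], 0.77), ([378.0, 159.0], 0.72), ([251.0, 190.0], 0.45)]
pointer [([138.0, 178.0], 0.73), ([306.0, 216.0], 0.62)]
empty_pad [([218.0, 214.0
[... 504 characters left out ...]
4, -0.665, -0.747, 1077.431], [0.0, 0.0, 0.0, 1.0]]
spare_cup [([253.0, 342.0], 0.91), ([291.0, 208.0], 0.2)]
turntable [([274.0, 240.0], 0.82), ([274.0, 213.0], 0.32)]
handle_top [([252.0, 191.0], 0.75)]
pointer [([300.0, 199.0], 0.91)]
empty_pad [([260.0, 266.0], 0.76), ([177.0, 290.0], 0.57), ([275.0, 212.0], 0.38)]
cap_top [([276.0, 213.0], 0.65)]
collar_fin [([273.0, 193.0], 0.54)]
lock_mark [([256.0, 212.0], 0.88)]
pitcher [([347.0, 152.0], 0.78), ([287.0, 206.0], 0.38)]
tamper [([183.0, 334.0], 0.39), ([256.0, 212.0], 0.21)]
spoon [([370.0, 185.0], 0.82), ([349.0, 156.0], 0.4), ([173.0, 293.0], 0.16)]
dosing_ring [([174.0, 292.0], 0.74), ([182.0, 332.0], 0.53), ([259.0, 266.0], 0.35)]
```

Run:
```python
import cv2
a=cv2.imread("pics/top0.png");cv2.imwrite("pics/top0z.png",cv2.resize(a[110:310,100:430],None,fx=2.4,fy=2.4,interpolation=cv2.INTER_CUBIC))
a=cv2.imread("pics/side0.png");cv2.imwrite("pics/side0z.png",cv2.resize(a[110:390,120:420],None,fx=2.1,fy=2.1,interpolation=cv2.INTER_CUBIC))
```

```text
(no output)
```

View pics/top0z.png

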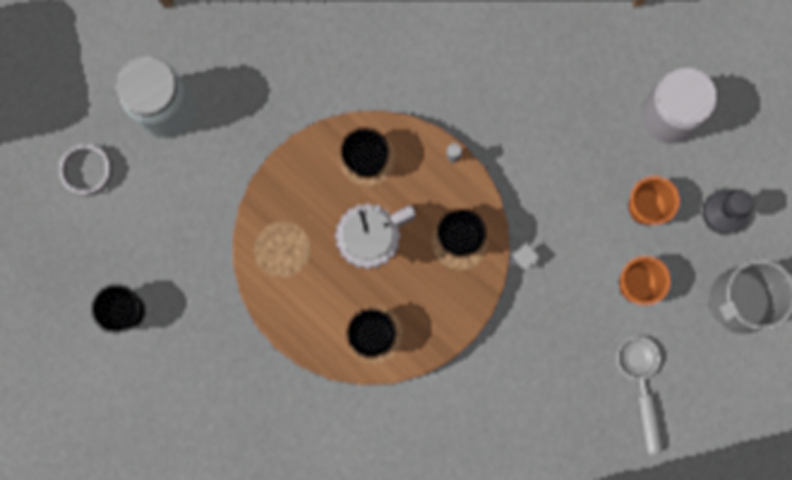

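View pics/side0z.png

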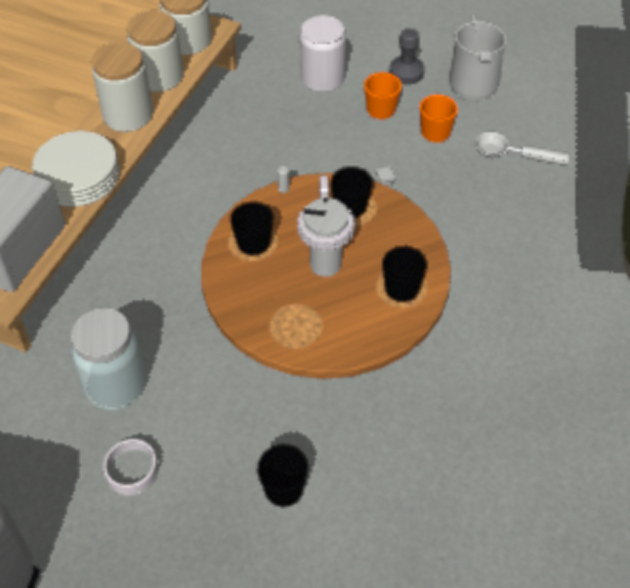

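View pics/top0.png

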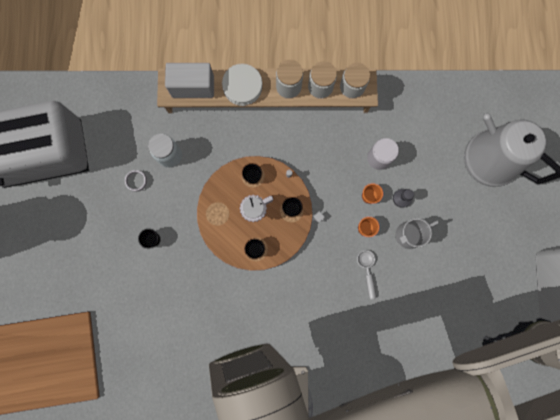

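The top view (full frame) shows the spare cup at about (149,238), the empty pad at (217,214), the peg at (289,172), the pointer at (320,216), the cap at (253,207) with its rib pointing up, and the fin at (268,198). The orange cups are decoys. Next I compute world positions.

```bash
cat > h.py <<'E'
import numpy as np,cv2
from bench import r
def ray(K,u,v,z):
    M=K["mtx"];T=np.array(K["cam_to_world"]);d=T[:3,:3]@np.linalg.inv(M)@np.array([u,v,1.]);o=T[:3,3]
    return (o+d*(z-o[2])/d[2])
def cloud(K,d):
    v,u=np.mgrid[:d.shape[0],:d.shape[1]];M=K["mtx"];T=np.array(K["cam_to_world"])
    P=np.stack([(u-M[0,2])/M[0,0]*d,(v-M[1,2])/M[1,1]*d,d],-1)
    P=P@T[:3,:3].T+T[:3,3];P[d<=0]=np.nan;return P
E
python3 - <<'E'
from h import *
K=r.get_calibration("top");d=np.load("top0.npy");P=cloud(K,d)
for n,u,v in[("shelf",180,260),("shelf2",330,260),("shelf3",190,180),("deck",235,245),("deck2",280,240)]:
    print(n,np.round(np.nanmedian(P[v-3:v+4,u-3:u+4].reshape(-1,3),0),1))
S=np.nanmedian(P[257:264,177:184,2]);print("S",S)
im=cv2.imread("pics/top0.png")
for n,u,v,z in[("spare rim",149.2,238.3,52),("peg",289,172.5,70),("pointer",319.6,216,30),("pad",217.5,213.8,30),("cap",252.8,207.5,130),("fin top",268,198,141),("cupN",252.2,173.7,82),("cupE",292,207,82),("cupS",255,248.5,82)]:
    print(n,np.round(ray(K,u,v,S+z),1))
# deck by color/height
m=np.abs(P[...,2]-S-30)<6; 
hsv=cv2.cvtColor(im,cv2.COLOR_BGR2HSV);print(hsv[245,235])
m=((hsv[...,1]>90)&(hsv[...,0]<25)).astype(np.uint8);m[:150]=0;m[275:]=0;m[:,:190]=0;m[:,320:]=0
c=max(cv2.findContours(m,0,1)[0],key=cv2.contourArea);e=cv2.fitEllipse(cv2.convexHull(c));print(e,ray(K,*e[0],S+30))
for n,z0,z1,x in[("cap",S+120,S+135,None)]:
    q=P[(P[...,2]>z0)&(P[...,2]<z1)&(np.hypot(P[...,0]-e[0][0]*0-430,0)<1e9)];q=q[(q[:,1]<150)&(q[:,1]>-50)&(q[:,0]>300)&(q[:,0]<560)];print(len(q),q.mean(0),q.min(0),q.max(0))
E
```

```text
shelf [404.1 251.2   0.5]
shelf2 [ 4.018e+02 -1.776e+02 -2.000e-01]
shelf3 [6.363e+02 2.266e+02 4.000e-01]
deck [444.5  92.5  29.2]
deck2 [457.8 -34.4  30.3]
S 0.5258998489998703
spare rim [462.9 328.2  52.5]
peg [643.  -60.2  70.5]
pointer [ 525.3 -147.1   30.5]
pad [533.  142.3  30.5]
cap [537.   37.8 130.5]
fin top [560.4  -2.5 141.5]
cupN [637.6  41.7  82.5]
cupE [544.4 -67.3  82.5]
cupS [431.4  33.9  82.5]
[ 13 124 163]
((254.40603637695312, 212.71597290039062), (113.68399810791016, 115.16889953613281), 72.8446044921875) [535.61563604  37.73456081  30.52589985]
351 [535.38231315  36.76804967 129.02912156] [504.57886779 -12.91660204 120.59253746] [559.97816821  69.42682184 135.36601625]
```

```bash
cat >> h.py <<'E'
from scipy.spatial.transform import Rotation as R
def go(x,y,z,yaw,s=None):
    s=s or r.sense();Rc=R.from_euler("xyz",s["tcp_rot"],degrees=True)
    Rt=R.from_euler("xyz",[180,0,yaw],degrees=True)
    print("to",(x,y,z,yaw),"->",np.round(Rc.inv().apply(np.array([x,y,z])-s["tool_pos"])/1000,4).tolist(),np.round((Rc.inv()*Rt).as_rotvec(),3).tolist())
def st():
    s=r.sense();print("t%.2f"%s["time"],np.round(s["tool_pos"],1),np.round(s["tcp_rot"],1),"F",np.round(s["ft_force"],1),"gap %.1f"%s["finger_gap"],"j",np.round(s["joint_pos"],1))
E
python3 -m crank '[[[0.389,-0.281,-0.102,0,0,-1.187],[0.389,-0.281,-0.102,0,0,-1.187],[0.389,-0.281,-0.102,0,0,-1.187],[0.389,-0.281,-0.102,0,0,-1.187],[0.389,-0.281,-0.102,0,0,-1.187],[0.389,-0.281,-0.102,0,0,-1.187],[0.389,-0.281,-0.102,0,0,-1.187],[0.389,-0.281,-0.102,0,0,-1.187],[0.389,-0.281,-0.102,0,0,-1.187],[0.389,-0.281,-0.102,0,0,-1.187]]]' 0
python3 -c "
from h import *
st();go(440,328,220,90)"
```

```text
time: 2.55
tool_pos: [479.9, -150.7, 300.8]
tcp_rot: [-180.0, 0.0, 90.0]
ft_force: [-0.4, -0.2, -0.4]
finger_gap: 86.1
t2.55 [ 479.9 -150.7  300.8] [-180.    0.   90.] F [-0.4 -0.2 -0.4] gap 86.1 j [-23.3  -8.7  90.9  -0.   97.9 -23.2]
to (440, 328, 220, 90) -> [0.4787, -0.0399, 0.0807] [-0.0, 0.0, -0.0]
```

```bash
python3 -m crank '[[[0.479,-0.02,0.08,0,0,0],[0.479,-0.02,0.08,0,0,0],[0.479,-0.02,0.08,0,0,0],[0.479,-0.02,0.08,0,0,0],[0.479,-0.02,0.08,0,0,0],[0.479,-0.02,0.08,0,0,0],[0.479,-0.02,0.08,0,0,0],[0.479,-0.02,0.08,0,0,0],[0.479,-0.02,0.08,0,0,0],[0.479,-0.02,0.08,0,0,0]]]' 0
python3 - <<'E'
from h import *
st();K=r.get_calibration("wrist");p,d=r.snapshot("wrist");cv2.imwrite("pics/w1.png",p)
P=cloud(K,d);print(np.round(K["cam_to_world"],2).tolist())
q=P[(P[...,2]>46)&(P[...,2]<60)&(abs(P[...,0]-463)<45)&(abs(P[...,1]-328)<45)];print(len(q),q.mean(0),q.min(0),q.max(0))
c,rad=cv2.minEnclosingCircle(q[:,:2].astype(np.float32));print(c,rad)
E
```

```text
time: 3.8
tool_pos: [460.4, 326.8, 220.2]
tcp_rot: [-179.9, 0.1, 89.9]
ft_force: [0.1, -0.2, 0.4]
finger_gap: 85.5
t3.80 [460.4 326.8 220.2] [-1.799e+02  1.000e-01  8.990e+01] F [ 0.1 -0.2  0.4] gap 85.5 j [30.2  1.6 89.2 -0.  89.2 30.3]
[[1.0, -0.0, -0.0, 459.53], [-0.0, -0.95, -0.32, 409.17], [-0.0, 0.32, -0.95, 394.33], [0.0, 0.0, 0.0, 1.0]]
557 [464.35370336 332.33533353  50.61133547] [436.40245129 304.39806567  46.05349361] [492.53643458 361.91072167  53.1704118 ]
(464.20281982421875, 333.14447021484375) 28.794111251831055
```

View pics/w1.png

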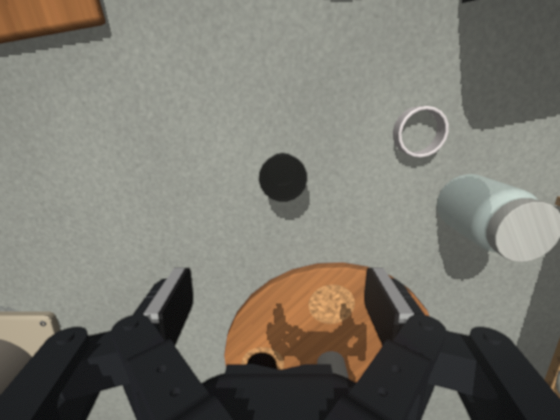

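The wrist picture shows the spare cup rim at (283,177), radius 24 px, and the empty cork pad at (331,304). The depth circle puts the cup at (464,333).

Run:
```python
from h import *
K=r.get_calibration("wrist")
print(ray(K,283,177,52),ray(K,331,304,30))
go(464.2,331.5,110,90);go(464.2,331.5,17,90)
```

```text
[464.85155596 334.06565223  52.        ] [534.59215704 143.81247845  30.        ]
to (464.2, 331.5, 110, 90) -> [0.005, 0.0036, 0.1106] [-0.0, 0.001, -0.002]
to (464.2, 331.5, 17, 90) -> [0.0051, 0.0037, 0.2036] [-0.0, 0.001, -0.002]
```

```bash
python3 -m crank '[[[0.0056,0.004,0.03,0,0,0],[0.0056,0.004,0.07,0,0,0],[0.0056,0.004,0.11,0,0,0],[0.0056,0.004,0.14,0,0,0],[0.0056,0.004,0.165,0,0,0],[0.0056,0.004,0.185,0,0,0],[0.0056,0.004,0.198,0,0,0],[0.0056,0.004,0.203,0,0,0],[0.0056,0.004,0.203,0,0,0]]]' 0
python3 -m crank '[[[0,0,0,0,0,0],[0,0,0,0,0,0],[0,0,0,0,0,0],[0,0,0,0,0,0],[0,0,0,0,0,0],[0,0,0,0,0,0]]]' 1 25
python3 -c "
from h import *
st();go(464.2,332,120,90)"
```

```text
time: 4.97
tool_pos: [464.8, 332.1, 17.9]
tcp_rot: [-180.0, 0.0, 89.9]
ft_force: [0.5, 0.3, -0.3]
finger_gap: 85.8
time: 5.72
tool_pos: [464.6, 332.0, 17.7]
tcp_rot: [-180.0, 0.1, 89.9]
ft_force: [0.2, -0.1, -1.0]
finger_gap: -0.2
t5.72 [464.6 332.   17.7] [-1.80e+02  1.00e-01  8.99e+01] F [ 0.2 -0.1 -1. ] gap -0.2 j [30.4 12.3 99.6 -0.  68.1 30.6]
to (464.2, 332, 120, 90) -> [-0.0001, -0.0005, -0.1023] [-0.0, 0.001, -0.002]
```

Run:
```python
from h import *
for c in("side","top","wrist"):
    p,d=r.snapshot(c)
    if c=="side":p=cv2.resize(p[200:420,120:400],None,fx=2.5,fy=2.5)
    if c=="top":p=cv2.resize(p[150:310,60:320],None,fx=2.5,fy=2.5)
    cv2.imwrite(f"pics/{c}2.png",p)
st()
```

```text
t5.88 [464.7 332.   17.8] [-1.80e+02  1.00e-01  8.99e+01] F [-1.2  0.   0.2] gap -0.2 j [30.4 12.3 99.6 -0.  68.1 30.6]
```

View pics/side2.png

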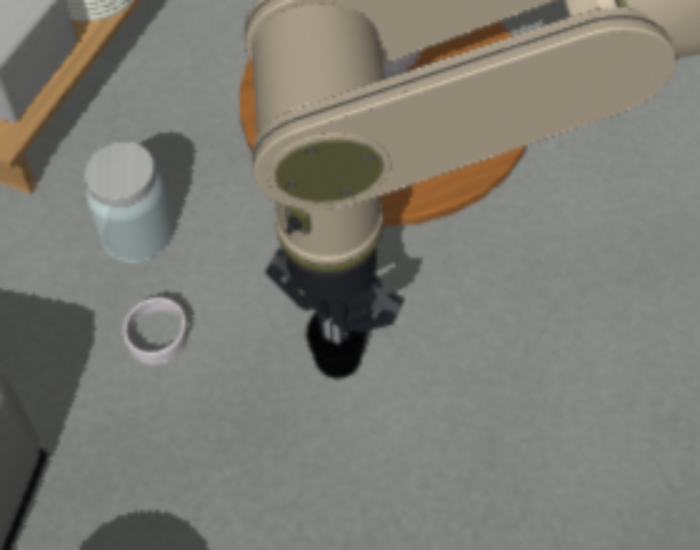

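View pics/wrist2.png

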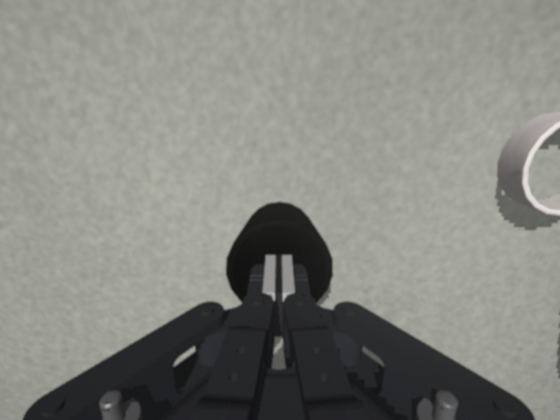

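View pics/top2.png

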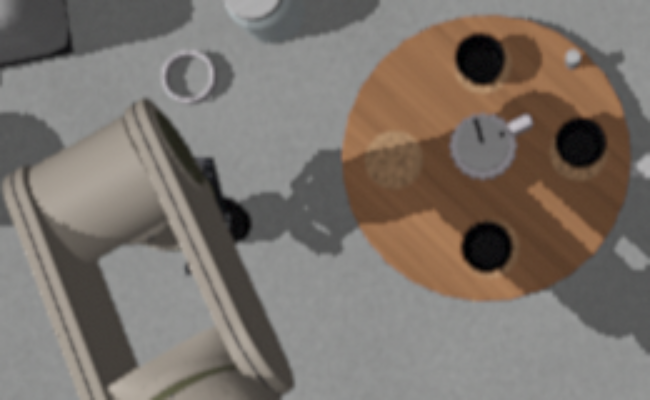

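Run:
```python
from h import *
K=r.get_calibration("wrist");p,d=r.snapshot("wrist");P=cloud(K,d)
print(np.round(ray(K,280,260,52),1),K["mtx"][0,0])
for v in range(195,320,8): print(v,[np.round(P[v,u]).tolist() for u in(245,280,315)])
```

```text
[464.5 339.7  52. ] 299.87642472561265
195 [[441.0, 360.0, -1.0], [465.0, 360.0, -0.0], [488.0, 360.0, -1.0]]
203 [[441.0, 354.0, -1.0], [465.0, 357.0, 7.0], [488.0, 354.0, -1.0]]
211 [[441.0, 349.0, -1.0], [465.0, 360.0, 31.0], [488.0, 349.0, 0.0]]
219 [[441.0, 343.0, -0.0], [464.0, 362.0, 50.0], [489.0, 343.0, 1.0]]
227 [[445.0, 353.0, 38.0], [465.0, 339.0, 3.0], [485.0, 348.0, 26.0]]
235 [[447.0, 353.0, 51.0], [465.0, 334.0, 5.0], [482.0, 353.0, 50.0]]
243 [[443.0, 335.0, 21.0], [465.0, 327.0, 4.0], [486.0, 338.0, 27.0]]
251 [[443.0, 330.0, 22.0], [465.0, 321.0, 4.0], [486.0, 332.0, 26.0]]
259 [[443.0, 327.0, 27.0], [464.0, 344.0, 59.0], [486.0, 328.0, 29.0]]
267 [[443.0, 324.0, 31.0], [464.0, 344.0, 66.0], [485.0, 325.0, 34.0]]
275 [[444.0, 322.0, 36.0], [464.0, 343.0, 73.0], [485.0, 323.0, 38.0]]
283 [[444.0, 320.0, 42.0], [464.0, 344.0, 81.0], [484.0, 320.0, 43.0]]
291 [[445.0, 318.0, 47.0], [464.0, 343.0, 85.0], [484.0, 319.0, 49.0]]
299 [[451.0, 345.0, 93.0], [464.0, 340.0, 87.0], [484.0, 315.0, 51.0]]
307 [[451.0, 345.0, 99.0], [464.0, 337.0, 88.0], [477.0, 345.0, 98.0]]
315 [[452.0, 344.0, 102.0], [464.0, 333.0, 87.0], [477.0, 345.0, 102.0]]
```

Run:
```python
from h import *
K=r.get_calibration("wrist");p,d=r.snapshot("wrist");P=cloud(K,d);print(np.round(K["cam_to_world"],2).tolist());np.save("w3.npy",d)
for v in range(235,330,6): print(v,[np.round(P[v,u]).tolist() for u in(267,272,288,293)],d[v,272])
cv2.imwrite("pics/w3.png",cv2.resize(p[180:340,180:380],None,fx=4,fy=3.5,interpolation=cv2.INTER_CUBIC));st()
```

```text
[[1.0, -0.0, -0.0, 463.82], [-0.0, -0.95, -0.32, 414.28], [-0.0, 0.32, -0.95, 191.99], [0.0, 0.0, 0.0, 1.0]]
235 [[456.0, 334.0, 5.0], [459.0, 333.0, 5.0], [470.0, 334.0, 5.0], [474.0, 333.0, 4.0]] 203.17493
241 [[456.0, 329.0, 5.0], [459.0, 329.0, 4.0], [470.0, 329.0, 5.0], [474.0, 328.0, 4.0]] 205.23961
247 [[456.0, 324.0, 3.0], [459.0, 324.0, 5.0], [470.0, 325.0, 5.0], [474.0, 324.0, 4.0]] 206.06781
253 [[456.0, 320.0, 4.0], [459.0, 320.0, 4.0], [nan, nan, nan], [474.0, 320.0, 5.0]] 208.32524
259 [[458.0, 343.0, 58.0], [461.0, 344.0, 59.0], [468.0, 344.0, 58.0], [474.0, 316.0, 6.0]] 148.92114
265 [[458.0, 343.0, 64.0], [461.0, 344.0, 65.0], [468.0, 344.0, 65.0], [471.0, 339.0, 57.0]] 143.03258
271 [[458.0, 344.0, 70.0], [461.0, 344.0, 70.0], [468.0, 343.0, 70.0], [471.0, 340.0, 63.0]] 138.20726
277 [[459.0, 344.0, 76.0], [461.0, 344.0, 76.0], [468.0, 344.0, 76.0], [470.0, 344.0, 75.0]] 132.44432
283 [[459.0, 344.0, 81.0], [461.0, 344.0, 80.0], [468.0, 343.0, 80.0], [470.0, 344.0, 81.0]] 128.20076
289 [[459.0, 343.0, 84.0], [461.0, 344.0, 85.0], [468.0, 344.0, 85.0], [470.0, 344.0, 85.0]] 124.196915
295 [[459.0, 345.0, 91.0], [461.0, 343.0, 88.0], [467.0, 345.0, 90.0], [469.0, 345.0, 91.0]] 121.5691
301 [[459.0, 344.0, 94.0], [461.0, 345.0, 95.0], [467.0, 345.0, 95.0], [469.0, 345.0, 95.0]] 114.27306
307 [[459.0, 345.0, 98.0], [461.0, 345.0, 99.0], [467.0, 344.0, 97.0], [469.0, 344.0, 97.0]] 110.136314
313 [[460.0, 345.0, 102.0], [461.0, 343.0, 100.0], [467.0, 345.0, 101.0], [469.0, 344.0, 101.0]] 110.27476
319 [[460.0, 344.0, 104.0], [461.0, 340.0, 99.0], [467.0, 345.0, 105.0], [469.0, 345.0, 105.0]] 111.28391
325 [[460.0, 345.0, 108.0], [461.0, 336.0, 97.0], [467.0, 345.0, 108.0], [469.0, 345.0, 108.0]] 114.88502
t5.97 [464.8 332.   17.9] [-1.80e+02  1.00e-01  8.99e+01] F [-0.4 -0.   1.1] gap -0.2 j [30.4 12.3 99.6 -0.  68.1 30.6]
```

View pics/w3.png

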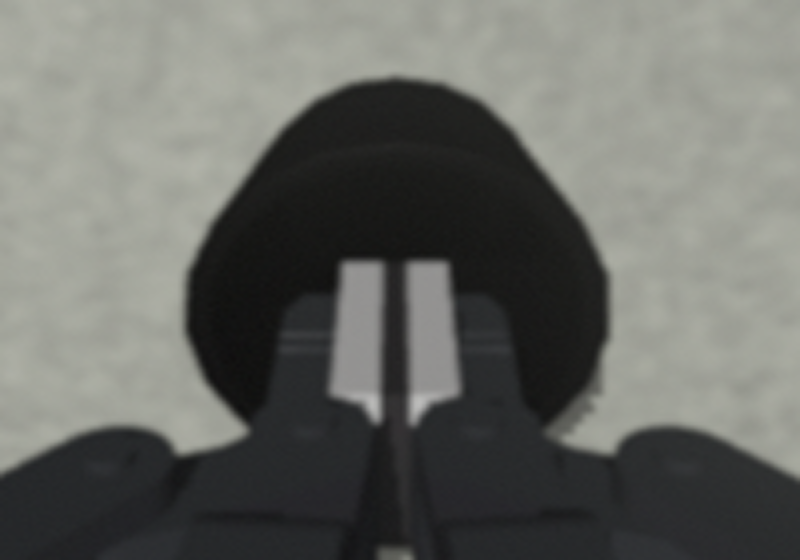

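The fingers shut on nothing. The wrist depth shows the tips at z≈56 mm, just above the rim (z≈51), while the reported TCP z is 17.9. So the real tips sit about 38 mm above the reported TCP. The shelf reads −1 mm and the cup is undisturbed, so I trust the camera. I'll check this again with the fingers open from the same frame, then go lower in small steps while watching the force.

```bash
python3 -m crank '[[[0,0,0,0,0,0],[0,0,0,0,0,0],[0,0,0,0,0,0],[0,0,0,0,0,0],[0,0,0,0,0,0]]]' 0
python3 - <<'E'
from h import *
K=r.get_calibration("wrist");p,d=r.snapshot("wrist");P=cloud(K,d);cv2.imwrite("pics/w4.png",p);st()
m=(P[...,2]>50)&(P[...,2]<125)&(abs(P[...,1]-335)<20)
for s in(-1,1):
    q=P[m&(s*(P[...,0]-464.5)>36)];print(len(q),q.min(0).round(),q.max(0).round(),np.percentile(q[:,2],[1,5]))
E
```

```text
time: 6.6
tool_pos: [464.7, 332.0, 17.8]
tcp_rot: [-180.0, 0.1, 89.9]
ft_force: [0.9, -0.4, -1.1]
finger_gap: 35.5
t6.65 [464.7 332.   17.8] [-1.80e+02  1.00e-01  8.99e+01] F [ 0.2  0.2 -1.6] gap 35.1 j [30.4 12.3 99.6 -0.  68.1 30.6]
6164 [404. 320.  92.] [428. 347. 125.] [ 95.83675161 100.66978633]
5937 [501. 320.  93.] [524. 347. 125.] [ 96.29242097 101.1943769 ]
```

View pics/w4.png

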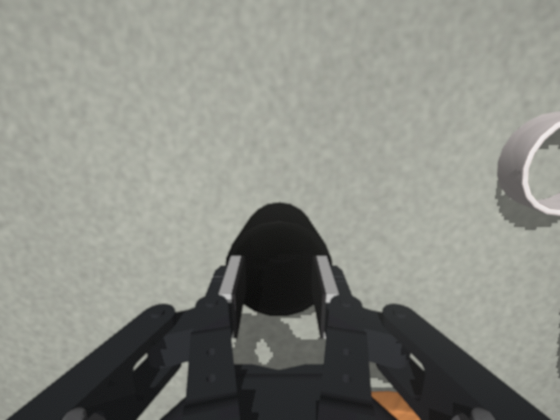

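```bash
python3 -m crank '[[[0,0,0,0,0,0],[0,0,0,0,0,0],[0,0,0,0,0,0]]]' 0
python3 - <<'E'
from h import *
K=r.get_calibration("wrist");p,d=r.snapshot("wrist");P=cloud(K,d);cv2.imwrite("pics/w5.png",p);st()
for v in range(200,340,8): print(v,[np.round(P[v,u]).tolist() for u in(222,230,236,322,328,338)])
E
```

```text
time: 7.02
tool_pos: [464.7, 332.0, 17.8]
tcp_rot: [-180.0, 0.1, 89.9]
ft_force: [0.4, 0.4, -2.0]
finger_gap: 35.7
t7.08 [464.7 332.   17.8] [-1.80e+02  1.00e-01  8.99e+01] F [ 0.6 -0.3 -0.8] gap 35.1 j [30.4 12.3 99.6 -0.  68.1 30.6]
200 [[426.0, 356.0, -1.0], [431.0, 357.0, 0.0], [435.0, 357.0, -0.0], [493.0, 357.0, -1.0], [497.0, 356.0, -1.0], [504.0, 356.0, -1.0]]
208 [[426.0, 351.0, -0.0], [431.0, 351.0, -2.0], [435.0, 351.0, -1.0], [493.0, 351.0, -1.0], [497.0, 351.0, -1.0], [504.0, 351.0, -1.0]]
216 [[425.0, 345.0, -1.0], [431.0, 345.0, -1.0], [435.0, 345.0, -1.0], [493.0, 345.0, -1.0], [498.0, 345.0, -1.0], [504.0, 345.0, -1.0]]
224 [[425.0, 339.0, -2.0], [430.0, 339.0, -1.0], [435.0, 340.0, 0.0], [494.0, 339.0, -1.0], [498.0, 339.0, -1.0], [505.0, 339.0, -0.0]]
232 [[425.0, 334.0, -0.0], [430.0, 333.0, -1.0], [434.0, 333.0, -1.0], [494.0, 333.0, -2.0], [498.0, 333.0, -1.0], [505.0, 334.0, 0.0]]
240 [[424.0, 327.0, -1.0], [430.0, 327.0, -1.0], [442.0, 351.0, 51.0], [486.0, 351.0, 52.0], [498.0, 327.0, -1.0], [505.0, 327.0, -1.0]]
248 [[424.0, 321.0, -1.0], [439.0, 346.0, 52.0
[... 900 characters left out ...]
 92.0]]
304 [[442.0, 345.0, 96.0], [444.0, 340.0, 89.0], [446.0, 338.0, 87.0], [481.0, 339.0, 88.0], [484.0, 340.0, 89.0], [486.0, 344.0, 96.0]]
312 [[443.0, 345.0, 101.0], [445.0, 338.0, 92.0], [446.0, 334.0, 87.0], [482.0, 335.0, 88.0], [483.0, 339.0, 94.0], [485.0, 345.0, 101.0]]
320 [[444.0, 344.0, 105.0], [444.0, 335.0, 93.0], [446.0, 331.0, 88.0], [482.0, 331.0, 88.0], [481.0, 345.0, 105.0], [484.0, 345.0, 105.0]]
328 [[446.0, 350.0, 115.0], [449.0, 349.0, 115.0], [446.0, 326.0, 87.0], [482.0, 327.0, 88.0], [479.0, 350.0, 115.0], [482.0, 349.0, 114.0]]
336 [[447.0, 349.0, 118.0], [449.0, 350.0, 119.0], [nan, nan, nan], [482.0, 322.0, 87.0], [479.0, 350.0, 119.0], [482.0, 349.0, 118.0]]
```

View pics/w5.png

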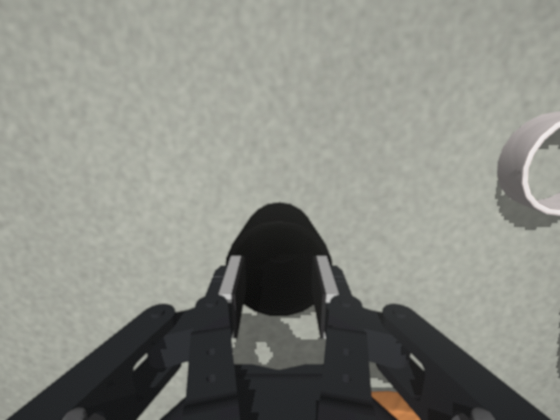

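The fingers have stopped at 35 mm while commanded fully open. I need to know whether they are inside the cup or above it, so I'll check from the side camera.

Run:
```python
from h import *
K=r.get_calibration("side");p,d=r.snapshot("side");np.save("s6.npy",d)
T=np.linalg.inv(np.array(K["cam_to_world"]))
def pj(x):
    c=T[:3,:3]@np.array(x)+T[:3,3];q=K["mtx"]@c;return q[:2]/q[2]
u0,v0,f=200,290,7
z=cv2.resize(p[v0:v0+85,u0:u0+110],None,fx=f,fy=f,interpolation=cv2.INTER_CUBIC)
for x,c in(((464.5,333,0),(0,255,0)),((464.5,333,52),(0,255,255)),((444,343,18),(255,0,0)),((484,343,18),(255,0,0)),((444,343,57),(0,0,255)),((484,343,57),(0,0,255)),((444,343,85),(255,0,255)),((484,343,85),(255,0,255))):
    q=(pj(x)-[u0,v0]+.5)*f;cv2.drawMarker(z,tuple(q.astype(int).tolist()),c,0,12,1);print(x,pj(x).round(1))
cv2.imwrite("pics/s6.png",z)
```

```text
(464.5, 333, 0) [255.5 342.6]
(464.5, 333, 52) [254.9 332.6]
(444, 343, 18) [261.5 346.1]
(484, 343, 18) [246.  339.8]
(444, 343, 57) [261.1 338.6]
(484, 343, 57) [245.3 332.2]
(444, 343, 85) [260.8 333. ]
(484, 343, 85) [244.7 326.5]
```

View pics/s6.png

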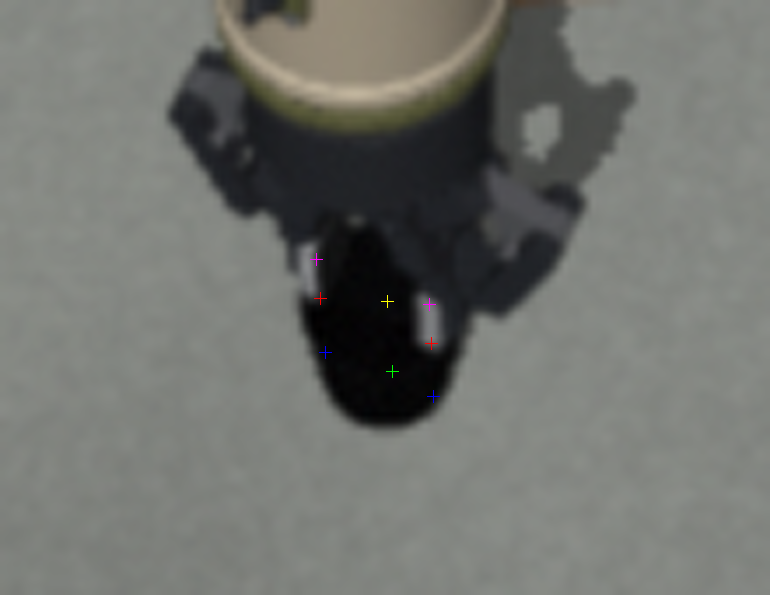

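The side camera agrees: the tips (red) are at z≈57, above the rim, so the reported TCP really is about 39 mm too low. I'll go up and cycle the gripper to clear the stalled opening.

```bash
python3 -m crank '[[[0,0,-0.01,0,0,0],[0,0,-0.025,0,0,0],[0,0,-0.04,0,0,0],[0,0,-0.04,0,0,0],[0,0,-0.04,0,0,0]]]' 0 60
python3 - <<'E'
from h import *
K=r.get_calibration("wrist");p,d=r.snapshot("wrist");P=cloud(K,d);cv2.imwrite("pics/w7.png",p);st();print(np.round(np.array(K["cam_to_world"])[:3,3]))
E
```

```text
time: 7.75
tool_pos: [464.7, 332.0, 57.9]
tcp_rot: [-180.0, 0.0, 89.9]
ft_force: [-0.5, 0.4, -0.8]
finger_gap: 38.4
t7.80 [464.4 331.8  57.4] [-1.799e+02  1.000e-01  8.990e+01] F [ 0.3 -0.2 -1.3] gap 38.2 j [30.4  9.5 98.3 -0.  72.3 30.6]
[464. 414. 232.]
```

View pics/w7.png

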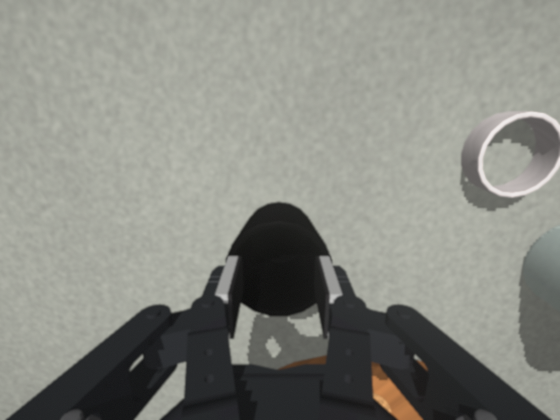

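The cup stayed fixed in the wrist frame while the dosing ring moved, so the cup may be hanging on the expanded fingers. I'll measure it.

Run:
```python
from h import *
K=r.get_calibration("wrist");p,d=r.snapshot("wrist");P=cloud(K,d)
for v in range(195,330,8): print(v,[np.round(P[v,u]).tolist() for u in(230,236,245,280,315,322)])
p,d=r.snapshot("side");u0,v0,f=190,270,6
cv2.imwrite("pics/s8.png",cv2.resize(p[v0:v0+100,u0:u0+130],None,fx=f,fy=f,interpolation=cv2.INTER_CUBIC))
```

```text
195 [[424.0, 349.0, -1.0], [429.0, 349.0, -0.0], [437.0, 349.0, -0.0], [465.0, 349.0, -0.0], [493.0, 349.0, -1.0], [498.0, 349.0, -1.0]]
203 [[424.0, 342.0, -1.0], [429.0, 342.0, -1.0], [436.0, 342.0, -0.0], [464.0, 357.0, 48.0], [493.0, 341.0, -2.0], [499.0, 342.0, -0.0]]
211 [[424.0, 335.0, -0.0], [429.0, 335.0, -0.0], [436.0, 335.0, 0.0], [464.0, 360.0, 71.0], [493.0, 335.0, -1.0], [nan, nan, nan]]
219 [[423.0, 328.0, -1.0], [428.0, 328.0, -2.0], [436.0, 328.0, -1.0], [464.0, 362.0, 90.0], [493.0, 328.0, -0.0], [499.0, 328.0, -0.0]]
227 [[423.0, 321.0, -0.0], [428.0, 321.0, -0.0], [445.0, 353.0, 79.0], [464.0, 358.0, 91.0], [494.0, 320.0, -2.0], [500.0, 321.0, -1.0]]
235 [[423.0, 314.0, -0.0], [428.0, 314.0, -1.0], [447.0, 354.0, 92.0], [464.0, 333.0, 45.0], [482.0, 354.0, 91.0], [500.0, 314.0, -1.0]]
243 [[422.0, 306.0, -1.0], [442.0, 349.0, 92.0], [442.0, 335.0, 60.0], [464.0, 327.0, 45.0], [482.0, 349.0, 91.0], [486.0, 349.0, 92.0]]
251 [[438.0, 345.0, 91.0], [442.0, 345.0, 92.0], [442.0, 330.0, 61.0], [464.0, 322.0, 45.0], [486.0, 333.0, 67.0], [486.0, 345.0, 92.0]]
259 [[439.
[... 539 characters left out ...]
]
291 [[443.0, 343.0, 125.0], [444.0, 336.0, 115.0], [445.0, 318.0, 87.0], [464.0, 310.0, 75.0], [483.0, 323.0, 95.0], [483.0, 338.0, 117.0]]
299 [[444.0, 341.0, 127.0], [444.0, 333.0, 116.0], [445.0, 316.0, 92.0], [464.0, 309.0, 83.0], [483.0, 315.0, 91.0], [482.0, 336.0, 121.0]]
307 [[444.0, 338.0, 128.0], [444.0, 330.0, 118.0], [433.0, 242.0, -0.0], [464.0, 309.0, 89.0], [497.0, 243.0, -0.0], [483.0, 332.0, 120.0]]
315 [[443.0, 333.0, 127.0], [444.0, 326.0, 119.0], [432.0, 234.0, 0.0], [464.0, 305.0, 91.0], [497.0, 233.0, -1.0], [483.0, 328.0, 120.0]]
323 [[443.0, 329.0, 127.0], [444.0, 323.0, 120.0], [432.0, 224.0, -1.0], [465.0, 224.0, -1.0], [497.0, 225.0, -0.0], [483.0, 324.0, 121.0]]
```

View pics/s8.png

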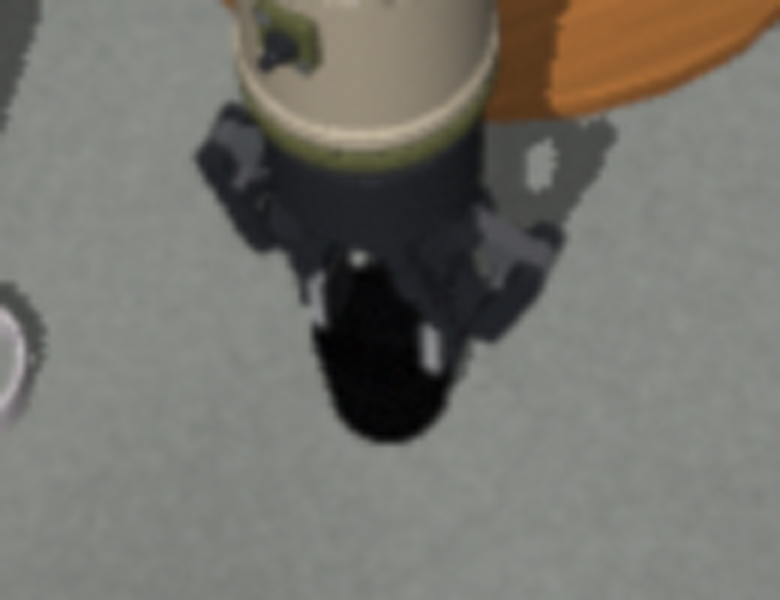

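The cup is lifted: its rim moved from z 52 to 91.5, it is upright, and it is held from inside by the opening fingers. The visible finger depth doesn't explain that, but the grip is stable, and I can release it by closing. I'll carry it at moderate speed.

```bash
python3 -c "
from h import *
st();go(464.5,332,85,90);go(533,141,85,90);go(533,141,50,90)"
```

```text
t7.90 [464.2 331.8  57. ] [-1.799e+02  1.000e-01  8.990e+01] F [ 0.5 -0.1 -1.1] gap 38.3 j [30.4  9.5 98.3 -0.  72.3 30.6]
to (464.5, 332, 85, 90) -> [0.0002, 0.0003, -0.028] [-0.001, 0.002, -0.002]
to (533, 141, 85, 90) -> [-0.1907, 0.0692, -0.0278] [-0.001, 0.002, -0.002]
to (533, 141, 50, 90) -> [-0.1906, 0.0693, 0.0072] [-0.001, 0.002, -0.002]
```

```bash
python3 -m crank '[[[0,0,-0.014,0,0,0],[0,0,-0.028,0,0,0],[-0.015,0.005,-0.028,0,0,0],[-0.04,0.015,-0.028,0,0,0],[-0.075,0.028,-0.028,0,0,0],[-0.11,0.04,-0.028,0,0,0],[-0.145,0.052,-0.028,0,0,0],[-0.175,0.063,-0.028,0,0,0],[-0.191,0.069,-0.028,0,0,0],[-0.191,0.069,-0.028,0,0,0]]]' 0 60
python3 - <<'E'
from h import *
st();K=r.get_calibration("wrist");p,d=r.snapshot("wrist");P=cloud(K,d);cv2.imwrite("pics/w9.png",p)
z=P[...,2];m=(z>112)&(z<123)&(abs(P[...,0]-533)<40)&(P[...,1]>120)&(P[...,1]<185);q=P[m];print(len(q),q.min(0),q.max(0),q.mean(0))
Kt=r.get_calibration("top");p,d=r.snapshot("top");cv2.imwrite("pics/t9.png",cv2.resize(p[140:290,120:340],None,fx=3.5,fy=3.5,interpolation=cv2.INTER_CUBIC))
E
```

```text
time: 9.15
tool_pos: [533.1, 139.5, 85.2]
tcp_rot: [-179.9, 0.1, 89.8]
ft_force: [0.3, 0.6, -0.7]
finger_gap: 38.2
t9.15 [533.1 139.5  85.2] [-1.799e+02  1.000e-01  8.980e+01] F [ 0.3  0.6 -0.7] gap 38.2 j [ 9.400e+00  4.800e+00  1.003e+02 -1.000e-01  7.500e+01  9.700e+00]
1656 [504.49697349 120.00627398 112.03669348] [560.32296562 169.59732373 122.99857855] [532.28537233 152.04526436 118.45643514]
```

View pics/w9.png

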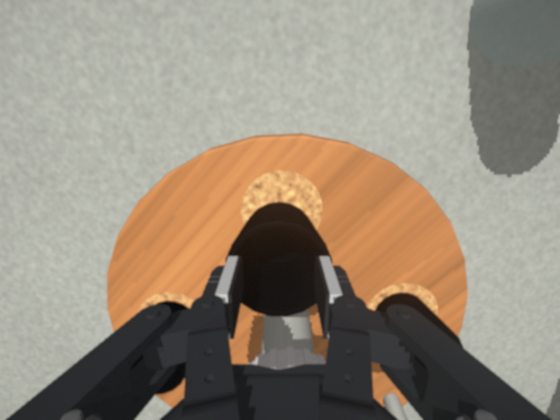

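View pics/t9.png

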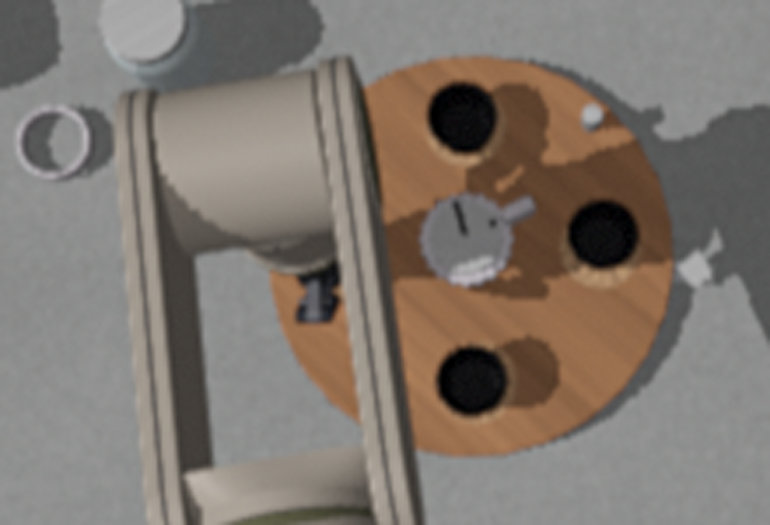

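Run:
```python
from h import *
K=r.get_calibration("wrist")
print(ray(K,282,169.5,30)-[0,33,0],ray(K,241,206,30),ray(K,322.5,206,30))
go(533,142,50,90)
```

```text
[534.24154536 146.12792748  30.        ] [501.35288772 149.5891225   30.        ] [566.81270546 149.48525814  30.        ]
to (533, 142, 50, 90) -> [0.001, 0.0005, 0.0352] [-0.002, 0.001, -0.002]
```

```bash
python3 -m crank '[[[0.003,0.001,0.008,0,0,0],[0.003,0.001,0.018,0,0,0],[0.003,0.001,0.026,0,0,0],[0.003,0.001,0.032,0,0,0],[0.003,0.001,0.035,0,0,0],[0.003,0.001,0.035,0,0,0],[0.003,0.001,0.035,0,0,0]]]' 0 60
python3 -c "
from h import *
st()
st()"
```

```text
time: 10.12
tool_pos: [533.8, 144.0, 50.5]
tcp_rot: [-179.9, 0.1, 89.9]
ft_force: [-0.2, 0.1, -1.4]
finger_gap: 38.0
t10.12 [533.8 144.   50.5] [-1.799e+02  1.000e-01  8.990e+01] F [-0.2  0.1 -1.4] gap 38.0 j [ 9.800e+00  7.300e+00  1.015e+02 -1.000e-01  7.130e+01  1.000e+01]
t10.12 [533.8 144.   50.5] [-1.799e+02  1.000e-01  8.990e+01] F [-0.2  0.1 -1.4] gap 38.0 j [ 9.800e+00  7.300e+00  1.015e+02 -1.000e-01  7.130e+01  1.000e+01]
```

```bash
python3 -m crank '[[[-0.001,0,0.001,0,0,0],[-0.001,0,0.002,0,0,0],[-0.001,0,0.003,0,0,0]]]' 0 60
python3 -c "
from h import *
st()"
```

```text
time: 10.5
tool_pos: [533.9, 142.9, 47.5]
tcp_rot: [-179.9, 0.1, 89.8]
ft_force: [-0.0, 0.2, -0.8]
finger_gap: 38.3
t10.50 [533.9 142.9  47.5] [-1.799e+02  1.000e-01  8.980e+01] F [-0.   0.2 -0.8] gap 38.3 j [ 9.700e+00  7.500e+00  1.016e+02 -1.000e-01  7.100e+01  9.900e+00]
```

```bash
python3 -m crank '[[[0,0,0.001,0,0,0],[0,0,0.0015,0,0,0]]]' 0 60
python3 -c "
from h import *
st()
K=r.get_calibration('wrist');p,d=r.snapshot('wrist');P=cloud(K,d);z=P[...,2]
for v in range(200,340,8): print(v,[np.round(P[v,u]).tolist() for u in(245,280,315)])"
```

```text
time: 10.75
tool_pos: [534.2, 143.3, 46.7]
tcp_rot: [-180.0, 0.0, 89.9]
ft_force: [-2.6, 1.0, 6.5]
finger_gap: 38.5
t10.75 [534.2 143.3  46.7] [-180.     0.    89.9] F [-2.6  1.   6.5] gap 38.5 j [  9.7   7.6 101.6  -0.   70.8   9.9]
200 [[511.0, 168.0, 29.0], [534.0, 168.0, 30.0], [558.0, 168.0, 29.0]]
208 [[511.0, 163.0, 30.0], [534.0, 169.0, 51.0], [558.0, 163.0, 30.0]]
216 [[511.0, 157.0, 30.0], [534.0, 172.0, 73.0], [558.0, 157.0, 30.0]]
224 [[513.0, 160.0, 52.0], [534.0, 171.0, 81.0], [558.0, 151.0, 30.0]]
232 [[516.0, 167.0, 82.0], [534.0, 147.0, 34.0], [552.0, 165.0, 78.0]]
240 [[516.0, 162.0, 81.0], [534.0, 141.0, 34.0], [552.0, 163.0, 82.0]]
248 [[512.0, 143.0, 50.0], [534.0, 135.0, 35.0], [555.0, 147.0, 58.0]]
256 [[512.0, 139.0, 53.0], [534.0, 129.0, 34.0], [555.0, 141.0, 58.0]]
264 [[513.0, 136.0, 57.0], [534.0, 125.0, 38.0], [552.0, 149.0, 81.0]]
272 [[513.0, 133.0, 63.0], [534.0, 124.0, 46.0], [552.0, 144.0, 81.0]]
280 [[514.0, 131.0, 68.0], [534.0, 123.0, 55.0], [552.0, 141.0, 84.0]]
288 [[514.0, 130.0, 74.0], [534.0, 122.0, 62.0], [552.0, 137.0, 85.0]]
296 [[515.0, 127.0, 79.0], [534.0, 120.0, 68.0], [553.0, 129.0, 81.0]]
304 [[515.0, 124.0, 81.0], [534.0, 120.0, 76.0], [561.0, 86.0, 29.0]]
312 [[508.0, 80.0, 30.0], [534.0, 118.0, 81.0], [561.0, 79.0, 29.0]]
320 [[507.0, 72.0, 29.0], [534.0, 71.0, 29.0], [561.0, 72.0, 30.0]]
328 [[507.0, 64.0, 29.0], [534.0, 65.0, 30.0], [561.0, 65.0, 29.0]]
336 [[507.0, 57.0, 29.0], [534.0, 59.0, 32.0], [562.0, 57.0, 29.0]]
```

```bash
python3 -m crank '[[[0,0,0,0,0,0],[0,0,0,0,0,0],[0,0,0,0,0,0],[0,0,0,0,0,0],[0,0,0,0,0,0]]]' 0.8 20
python3 -c "
from h import *
st()"
python3 -m crank '[[[0,0,-0.006,0,0,0],[0,0,-0.015,0,0,0],[0,0,-0.03,0,0,0],[0,0,-0.05,0,0,0],[0,0,-0.08,0,0,0],[0,0,-0.12,0,0,0],[0,0,-0.17,0,0,0],[0,0,-0.17,0,0,0]]]' 0.8
python3 - <<'E'
from h import *
st();p,d=r.snapshot('wrist');cv2.imwrite("pics/w10.png",p);K=r.get_calibration('wrist');P=cloud(K,d);np.save("w10.npy",d)
m=(P[...,2]>76)&(P[...,2]<90)&(abs(P[...,0]-534)<40)&(abs(P[...,1]-144)<40);q=P[m];print(len(q),q.mean(0),q.min(0),q.max(0))
# visible finger tips
m=(abs(P[...,0]-534)<30)&(P[...,2]>150);q=P[m]
if len(q):print("finger min z",np.percentile(q[:,2],[0.5,5]),q[q[:,2].argmin()])
E
```

```text
time: 11.42
tool_pos: [534.0, 143.1, 46.4]
tcp_rot: [-180.0, 0.0, 89.9]
ft_force: [0.5, 0.1, 0.9]
finger_gap: 17.3
t11.43 [534.  143.1  46.4] [-180.     0.    89.9] F [0.5 0.1 0.9] gap 17.3 j [  9.7   7.6 101.7  -0.   70.8   9.9]
time: 12.42
tool_pos: [537.4, 143.9, 223.9]
tcp_rot: [179.4, -0.1, 89.9]
ft_force: [0.4, 0.4, -0.0]
finger_gap: 16.8
t12.43 [537.4 143.9 223.9] [ 1.794e+02 -1.000e-01  8.990e+01] F [ 0.4  0.4 -0. ] gap 16.8 j [ 9.7 -0.5 90.9 -0.  88.9  9.9]
565 [531.60174569 144.8124078   77.88010356] [503.68469965 115.72988816  76.04518655] [559.56092674 172.81706209  80.42468859]
finger min z [258.38936419 273.17392341] [543.44812045 154.40714299 254.50644214]
```

View pics/w10.png

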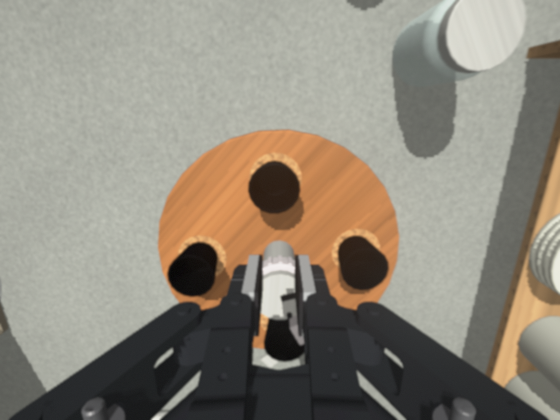

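The cup now stands upright on the pad with its rim centred at about (532,144). In the wrist picture all four cups are on their pads. Next is the peg.

```bash
python3 -c "
from h import *
st();go(610,-30,220,137.5)"
```

```text
t12.47 [536.1 143.6 220.8] [179.6  -0.   89.9] F [-0.4 -0.1 -1. ] gap 17.5 j [ 9.7 -0.3 91.1 -0.  88.9  9.9]
to (610, -30, 220, 137.5) -> [-0.1734, 0.0743, 0.0012] [0.006, 0.002, -0.832]
```

```bash
python3 -m crank '[[[-0.173,0.074,0,0.003,0,-0.83],[-0.173,0.074,0,0.003,0,-0.83],[-0.173,0.074,0,0.003,0,-0.83],[-0.173,0.074,0,0.003,0,-0.83],[-0.173,0.074,0,0.003,0,-0.83],[-0.173,0.074,0,0.003,0,-0.83],[-0.173,0.074,0,0.003,0,-0.83]]]' 0.4 40
python3 - <<'E'
from h import *
st();K=r.get_calibration('wrist');p,d=r.snapshot('wrist');cv2.imwrite("pics/w11.png",p);P=cloud(K,d);np.save("w11.npy",d)
for t in("handle_top","cap_top","pointer","collar_fin","lock_mark"):
    for e in r.landmark_of(t,"wrist")[:2]: print(t,np.round(e["pixel"],1),round(e["conf"],2),ray(K,*e["pixel"],{"handle_top":70,"pointer":30,"collar_fin":141}.get(t,130)).round(1))
m=(P[...,2]>60)&(P[...,2]<76)&(abs(P[...,0]-643)<20)&(abs(P[...,1]+60)<20);q=P[m];print(len(q),q.mean(0),q.min(0),q.max(0))
E
```

```text
time: 13.35
tool_pos: [609.3, -29.3, 220.8]
tcp_rot: [179.9, 0.1, 137.3]
ft_force: [0.6, -0.3, -0.5]
finger_gap: 51.0
t13.35 [609.3 -29.3 220.8] [1.799e+02 1.000e-01 1.373e+02] F [ 0.6 -0.3 -0.5] gap 51.0 j [ -7.6   8.4  82.   -0.   89.5 -54.8]
handle_top [283.3 227.4] 0.93 [648.3 -57.7  70. ]
handle_top [ 32.4 274.9] 0.53 [ 485.1 -327.2   70. ]
cap_top [280.9  90.7] 0.85 [539.  38. 130.]
cap_top [279.8 228.1] 0.59 [628. -45. 130.]
pointer [188.8 172. ] 0.82 [ 527.5 -104.    30. ]
collar_fin [261.7 142. ] 0.59 [557.8  -0.9 141. ]
collar_fin [187.8 173.4] 0.57 [533.9 -65.8 141. ]
lock_mark [327.3 120.5] 0.58 [583.  51. 130.]
lock_mark [281.4 225.3] 0.39 [626.9 -42.  130. ]
159 [643.84909329 -57.90845613  67.92477164] [637.25993767 -65.61244161  60.11064553] [652.6796666  -51.2276293   71.39067944]
```

View pics/w11.png

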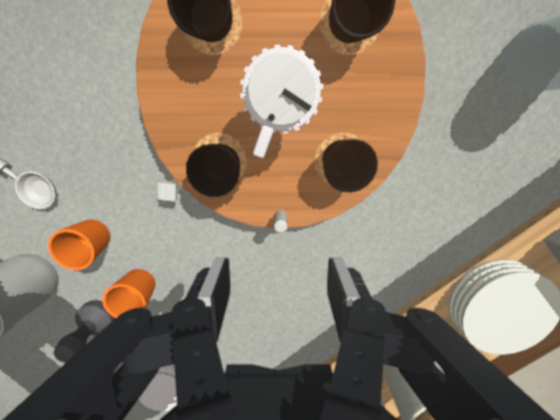

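Run:
```python
from h import *
K=r.get_calibration('wrist');T=np.linalg.inv(np.array(K["cam_to_world"]))
s=r.sense()
for dz in(0,13,38):
    c=T[:3,:3]@(s["tool_pos"]+[0,0,dz])+T[:3,3];q=K["mtx"]@c;print(dz,q[:2]/q[2])
print(ray(K,167,190,30))
go(645,-59,95,138);go(645,-59,38,138)
```

```text
0 [278.88561617 246.20346702]
13 [278.96181481 255.66863719]
38 [279.14227839 278.0852912 ]
[ 525.00747032 -141.66337009   30.        ]
to (645, -59, 95, 138) -> [-0.0457, 0.0019, 0.1264] [0.002, 0.003, -0.01]
to (645, -59, 38, 138) -> [-0.0456, 0.0018, 0.1834] [0.002, 0.003, -0.01]
```

```bash
python3 -m crank '[[[-0.03,0.001,0,0,0,-0.01],[-0.0457,0.002,0.03,0,0,-0.01],[-0.0457,0.002,0.07,0,0,-0.01],[-0.0457,0.002,0.11,0,0,-0.01],[-0.0457,0.002,0.14,0,0,-0.01],[-0.0457,0.002,0.16,0,0,-0.01],[-0.0457,0.002,0.175,0,0,-0.01],[-0.0457,0.002,0.18,0,0,-0.01],[-0.0457,0.002,0.18,0,0,-0.01]]]' 0.45 40
python3 -m crank '[[[0,0,0,0,0,0],[0,0,0,0,0,0],[0,0,0,0,0,0],[0,0,0,0,0,0]]]' 1 40
python3 - <<'E'
from h import *
st();p,d=r.snapshot('wrist');cv2.imwrite("pics/w12.png",p)
E
```

```text
time: 14.78
tool_pos: [645.7, -59.0, 42.0]
tcp_rot: [179.9, 0.2, 138.0]
ft_force: [0.2, -0.4, 0.2]
finger_gap: 46.9
time: 15.28
tool_pos: [645.8, -59.1, 42.2]
tcp_rot: [179.9, 0.2, 138.0]
ft_force: [0.2, 0.7, 0.2]
finger_gap: 0.2
t15.28 [645.8 -59.1  42.2] [179.9   0.2 138. ] F [0.2 0.7 0.2] gap 0.2 j [ -9.7  21.3  85.9  -0.   72.5 -57.7]
```

View pics/w12.png

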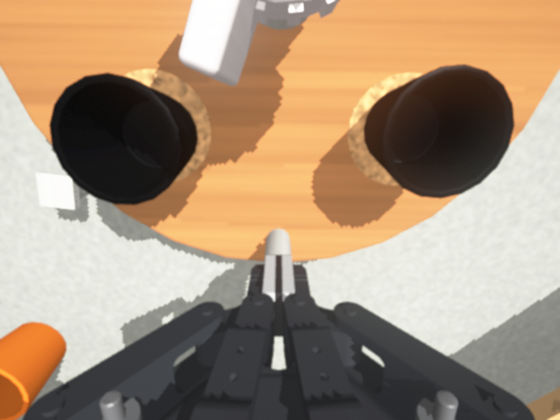

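The fingers shut to 0 above the peg, so the real tips do sit about 38 mm above the reported TCP. I'll reopen and go down by that much, watching the force.

```bash
python3 -m crank '[[[0,0,0,0,0,0],[0,0,0,0,0,0],[0,0,0,0,0,0],[0,0,0,0,0,0]]]' 0.5 40
python3 -m crank '[[[0,0,0.006,0,0,0],[0,0,0.012,0,0,0],[0,0,0.018,0,0,0],[0,0,0.018,0,0,0]]]' 0.5
python3 - <<'E'
from h import *
st();K=r.get_calibration('wrist');p,d=r.snapshot('wrist');cv2.imwrite("pics/w13.png",p)
P=cloud(K,d)
for v in range(225,310,8): print(v,[np.round(P[v,u]).tolist() for u in(215,225,235,279,322,332,340)])
E
```

```text
time: 15.82
tool_pos: [645.7, -59.0, 42.1]
tcp_rot: [179.9, 0.2, 138.0]
ft_force: [0.4, 0.5, 0.1]
finger_gap: 42.7
time: 16.32
tool_pos: [645.0, -58.9, 22.9]
tcp_rot: [179.9, 0.1, 138.0]
ft_force: [-0.5, -0.5, 0.5]
finger_gap: 42.6
t16.32 [645.  -58.9  22.9] [1.799e+02 1.000e-01 1.380e+02] F [-0.5 -0.5  0.5] gap 42.6 j [ -9.7  22.6  86.5  -0.   70.8 -57.7]
225 [[606.0, -76.0, 30.0], [610.0, -71.0, 31.0], [615.0, -67.0, 30.0], [632.0, -47.0, 29.0], [649.0, -28.0, 30.0], [654.0, -24.0, 29.0], [656.0, -20.0, 30.0]]
233 [[610.0, -80.0, 28.0], [614.0, -75.0, 30.0], [618.0, -71.0, 30.0], [636.0, -51.0, 30.0], [653.0, -31.0, 30.0], [658.0, -27.0, 29.0], [661.0, -23.0, 30.0]]
241 [[614.0, -83.0, 29.0], [618.0, -79.0, 29.0], [622.0, -74.0, 31.0], [639.0, -54.0, 31.0], [658.0, -35.0, 29.0], [662.0, -30.0, 29.0], [665.0, -27.0, 29.0]]
249 [[618.0, -88.0, 29.0], [622.0, -83.0, 29.0], [626.0, -78.0, 29.0], [640.0, -54.0, 42.0], [662.0, -39.0, 29.0], [666.0, -34.0, 29.0], [669.0, -30.0, 30.0]]
257 [[622.0, -91.0, 29.0], [617.0, -70.0, 62.0], [621.0, -67.0, 61.0], [639.0, -54.0, 52.0], [650.0, -35.
[... 310 characters left out ...]
.0, -39.0, 67.0], [652.0, -33.0, 76.0], [654.0, -30.0, 77.0]]
281 [[617.0, -71.0, 84.0], [620.0, -68.0, 83.0], [629.0, -73.0, 68.0], [642.0, -56.0, 71.0], [657.0, -41.0, 69.0], [651.0, -34.0, 84.0], [653.0, -31.0, 84.0]]
289 [[618.0, -71.0, 89.0], [621.0, -67.0, 90.0], [631.0, -75.0, 70.0], [646.0, -60.0, 69.0], [660.0, -44.0, 70.0], [650.0, -34.0, 90.0], [652.0, -32.0, 90.0]]
297 [[619.0, -70.0, 95.0], [622.0, -68.0, 93.0], [634.0, -78.0, 71.0], [649.0, -62.0, 70.0], [662.0, -46.0, 72.0], [651.0, -36.0, 94.0], [653.0, -33.0, 94.0]]
305 [[619.0, -68.0, 102.0], [625.0, -70.0, 94.0], [637.0, -80.0, 72.0], [691.0, -100.0, -1.0], [665.0, -49.0, 72.0], [654.0, -38.0, 93.0], [650.0, -33.0, 102.0]]
```

View pics/w13.png

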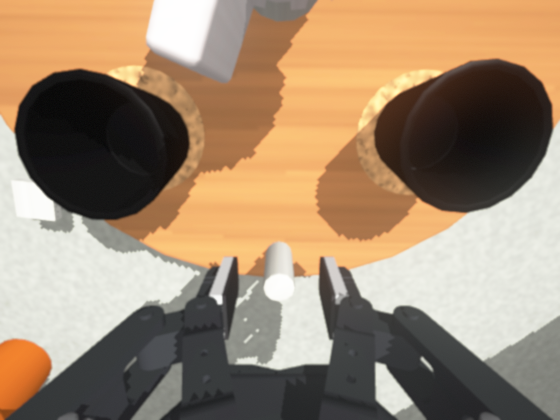

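The peg stands between the open pads, with its top at z 70 and the tips at about 61. I'll go 20 mm lower and close.

```bash
python3 -m crank '[[[0,0,0.006,0,0,0],[0,0,0.012,0,0,0],[0,0,0.018,0,0,0],[0,0,0.02,0,0,0],[0,0,0.02,0,0,0]]]' 0.5
python3 -m crank '[[[0,0,0,0,0,0],[0,0,0,0,0,0],[0,0,0,0,0,0],[0,0,0,0,0,0]]]' 1 40
python3 - <<'E'
from h import *
st();p,d=r.snapshot('wrist');cv2.imwrite("pics/w14.png",p)
s=r.sense();x,y,z=s["tool_pos"];a=np.array([537,38.]);print(np.hypot(x-537,y-38),np.degrees(np.arctan2(y-38,x-537)))
E
```

```text
time: 17.0
tool_pos: [645.2, -59.0, 3.2]
tcp_rot: [179.9, 0.2, 138.0]
ft_force: [-0.5, 0.4, 0.7]
finger_gap: 42.8
time: 17.5
tool_pos: [645.5, -59.0, 3.6]
tcp_rot: [179.9, 0.2, 138.0]
ft_force: [-1.4, -1.0, 2.4]
finger_gap: 15.1
t17.50 [645.5 -59.    3.6] [179.9   0.2 138. ] F [-1.4 -1.   2.4] gap 15.1 j [ -9.7  23.9  87.   -0.   68.9 -57.7]
145.49540691579057 -41.79882897681621
```

View pics/w14.png

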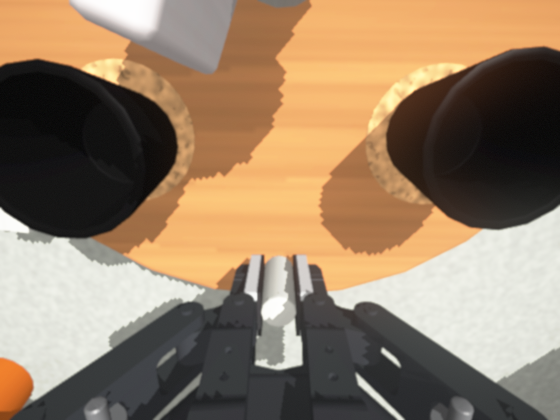

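The peg is held with a gap of 15 mm. I'll swing it clockwise along the arc, about 52° in total, with the first half now.

```bash
python3 -m crank '[[[0.0001,-0.0051,0,0,0,0.035],[0.0005,-0.0114,0,0,0,0.079],[0.0011,-0.0177,0,0,0,0.122],[0.0022,-0.0253,0,0,0,0.175],[0.0037,-0.0327,0,0,0,0.227],[0.0056,-0.0401,0,0,0,0.279],[0.0079,-0.0474,0,0,0,0.332],[0.0106,-0.0545,0,0,0,0.384],[0.0131,-0.0603,0,0,0,0.428],[0.0147,-0.0638,0,0,0,0.454]]]' 1 40
python3 - <<'E'
from h import *
st();p,d=r.snapshot('top');cv2.imwrite("pics/t15.png",cv2.resize(p[140:290,120:340],None,fx=3.5,fy=3.5,interpolation=cv2.INTER_CUBIC))
s=r.sense();x,y,z=s["tool_pos"];print(np.hypot(x-537,y-38),np.degrees(np.arctan2(y-38,x-537)))
E
```

```text
time: 18.8
tool_pos: [591.1, -95.7, 3.5]
tcp_rot: [179.8, 0.0, 111.8]
ft_force: [-0.9, 7.3, 4.8]
finger_gap: 14.9
t18.80 [591.1 -95.7   3.5] [179.8   0.  111.8] F [-0.9  7.3  4.8] gap 14.9 j [-14.2  17.1  95.6   0.1  67.2 -36. ]
144.2424394709043 -68.09968106207235
```

View pics/t15.png

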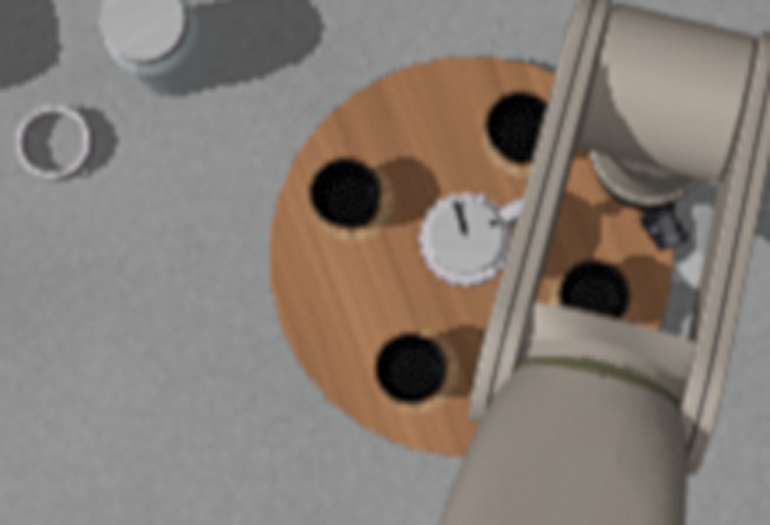

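```bash
python3 -m crank '[[[0.0001,-0.0063,0,0,0,0.044],[0.0006,-0.0126,0,0,0,0.087],[0.0014,-0.0202,0,0,0,0.14],[0.0027,-0.0276,0,0,0,0.192],[0.0043,-0.035,0,0,0,0.244],[0.0063,-0.0424,0,0,0,0.297],[0.0087,-0.0495,0,0,0,0.349],[0.011,-0.0554,0,0,0,0.393],[0.013,-0.0601,0,0,0,0.428],[0.0139,-0.0621,0,0,0,0.443]]]' 1 40
python3 -m crank '[[[0,0,0,0,0,0],[0,0,0,0,0,0]]]'
python3 - <<'E'
from h import *
st();K=r.get_calibration('wrist');p,d=r.snapshot('wrist');cv2.imwrite("pics/w16.png",p)
s=r.sense();x,y,z=s["tool_pos"];print(np.hypot(x-537,y-38),np.degrees(np.arctan2(y-38,x-537)))
for t in("pointer","handle_top"):
    for e in r.landmark_of(t,"wrist")[:2]:print(t,np.round(e["pixel"],1),round(e["conf"],2),ray(K,*e["pixel"],30 if t=="pointer" else 70).round(1))
E
```

```text
time: 20.1
tool_pos: [527.9, -104.5, 3.5]
tcp_rot: [179.8, -0.2, 86.2]
ft_force: [2.1, 10.3, 2.4]
finger_gap: 15.1
time: 20.35
tool_pos: [527.6, -104.4, 3.5]
tcp_rot: [179.8, -0.2, 86.1]
ft_force: [0.1, 3.7, 2.0]
finger_gap: 15.0
t20.35 [ 527.6 -104.4    3.5] [179.8  -0.2  86.1] F [0.1 3.7 2. ] gap 15.0 j [-16.8   8.5 105.6   0.3  65.8 -13.1]
142.7171165126788 -93.77410378130551
handle_top [277.6 314.7] 0.83 [ 525.8 -106.1   70. ]
```

View pics/w16.png

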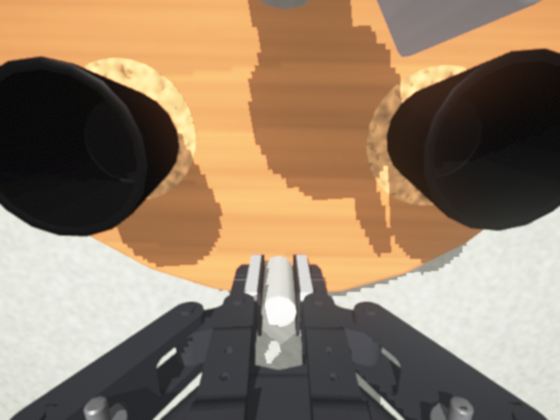

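```bash
python3 -m crank '[[[0,0,0,0,0,0],[0,0,0,0,0,0],[0,0,0,0,0,0]]]' 0.5 40
python3 -m crank '[[[0,0,-0.01,0,0,0],[0,0,-0.03,0,0,0],[0,0,-0.06,0,0,0],[0,0,-0.1,0,0,0],[0,0,-0.15,0,0,0],[0,0,-0.2,0,0,0],[0,0,-0.22,0,0,0],[0,0,-0.22,0,0,0],[0,0,-0.22,0,0,0]]]' 0.5
python3 - <<'E'
from h import *
st();K=r.get_calibration('wrist');p,d=r.snapshot('wrist');cv2.imwrite("pics/w17.png",p);P=cloud(K,d);np.save("w17.npy",d)
for t in("pointer","handle_top","cap_top","collar_fin","lock_mark"):
    for e in r.landmark_of(t,"wrist")[:2]:print(t,np.round(e["pixel"],1),round(e["conf"],2),ray(K,*e["pixel"],{"handle_top":70,"pointer":30,"collar_fin":141}.get(t,130)).round(1))
E
```

```text
time: 20.88
tool_pos: [527.6, -104.7, 3.4]
tcp_rot: [179.9, -0.2, 86.2]
ft_force: [-0.3, 0.7, -0.5]
finger_gap: 42.8
time: 22.0
tool_pos: [526.0, -105.1, 221.3]
tcp_rot: [-180.0, -0.2, 86.2]
ft_force: [0.8, -0.9, -0.8]
finger_gap: 42.8
t22.00 [ 526.  -105.1  221.3] [-180.    -0.2   86.2] F [ 0.8 -0.9 -0.8] gap 42.8 j [-16.9  -2.8  93.5   0.2  89.4 -13.1]
handle_top [278.1 188. ] 0.67 [ 524.5 -105.6   70. ]
cap_top [284.1  24.6] 0.81 [538.9  39.1 130. ]
collar_fin [311.8  74.5] 0.62 [558.    1.2 141. ]
```

View pics/w17.png

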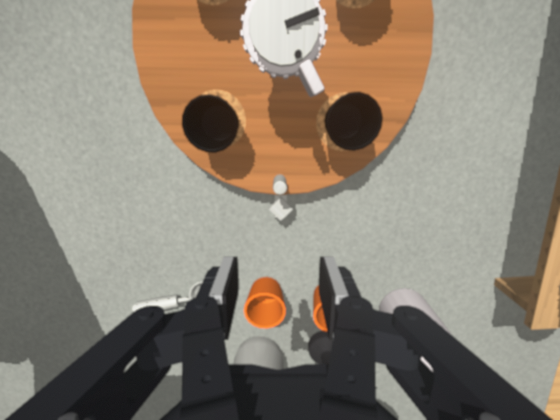

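The peg (280,187) and the pointer (281,209) are in line with the cap. Next I measure the fin and rib directions.

```bash
python3 - <<'E'
from h import *
K=r.get_calibration('wrist');P=cloud(K,np.load("w17.npy"))
print("pointer tip/base",ray(K,281,203,25),ray(K,281,215,10))
z=P[...,2];X=P[...,0];Y=P[...,1]
m=(z>136)&(z<147)&(np.hypot(X-538,Y-38)<70);q=P[m];print("fin",len(q),q.mean(0),q.min(0),q.max(0))
q2=q[np.hypot(q[:,0]-538,q[:,1]-38.5)>33];c=q2[:,:2].mean(0);print("fin c",c,cv2.fitLine(q2[:,:2].astype(np.float32),2,0,.01,.01).ravel())
m=(z>125)&(z<133)&(np.hypot(X-538,Y-38)<45);q=P[m];print("cap",len(q),cv2.minEnclosingCircle(q[:,:2].astype(np.float32)),q.mean(0))
p=cv2.imread("pics/w17.png");g=p.max(2);mm=(g<70);mm[:,:]&=True
sub=np.zeros_like(mm);sub[5:50,284:325]=mm[5:50,284:325]
n,l,s,ce=cv2.connectedComponentsWithStats(sub.astype(np.uint8));print(s,ce)
i=1+np.argmax(s[1:,4]);ys,xs=np.where(l==i);R_=np.array([ray(K,u,v,134) for u,v in zip(xs,ys)]);print("rib",R_.mean(0),cv2.fitLine(R_[:,:2].astype(np.float32),2,0,.01,.01).ravel())
a,b=R_[:,:2].min(0),R_[:,:2].max(0);print(a,b)
E
python3 -c "
import cv2;p=cv2.imread('pics/w17.png');cv2.imwrite('pics/w17z.png',cv2.resize(p[0:120,220:350],None,fx=5,fy=5,interpolation=cv2.INTER_CUBIC))"
```

```text
pointer tip/base [ 526.75068688 -137.55883615   25.        ] [ 525.49981242 -159.24954216   10.        ]
fin 456 [558.58817866  -0.61168137 140.82995609] [549.81206802 -13.33140327 136.26931906] [568.19666563  12.23155062 142.90327906]
fin c [558.87179166  -1.17998575] [ 4.5176142e-01 -8.9213878e-01  5.5887177e+02 -1.1799858e+00]
cap 3637 ((538.6091918945312, 28.04279327392578), 35.26763916015625) [538.15244335  35.22372114 130.21487112]
[[     0      0    560    420 235193]
 [   316     10      1      1      1]
 [   314     13      3      3      4]
 [   311     16      1      1      1]
 [   306     18      1      1      1]] [[279.49899019 209.50581012]
 [316.          10.        ]
 [315.25        14.        ]
 [311.          16.        ]
 [306.          18.        ]]
rib [563.41316786  43.72792146 134.        ] [8.4616894e-01 5.3291476e-01 5.6341321e+02 4.3727921e+01]
[562.44711901  43.13286688] [563.99968351  44.34770762]
```

View pics/w17z.png

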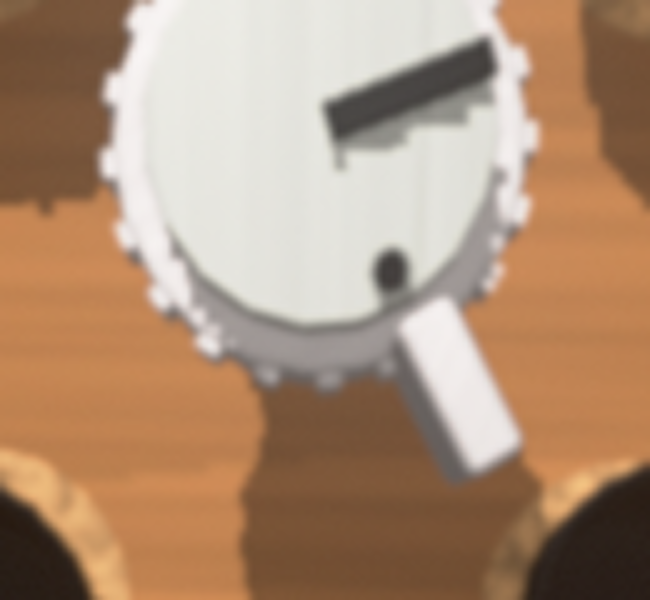

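Run:
```python
from h import *
K=r.get_calibration('wrist')
a=ray(K,286.4,24.4,134);b=ray(K,318,11.6,134);print(a,b,np.degrees(np.arctan2(b[1]-a[1],b[0]-a[0])),np.degrees(np.arctan2(b[1]-38.8,b[0]-538.3)))
KT=r.get_calibration('top')  # rib in t15 zoom (3.5x, off 120,140): inner (466,234) outer (457,205)
a=ray(KT,120+466/3.5,140+234/3.5,134);b=ray(KT,120+457/3.5,140+205/3.5,134);print(np.degrees(np.arctan2(b[1]-a[1],b[0]-a[0])))
go(538.3+46*.452,38.8-46*.892,150,117);go(538.3+46*.452,38.8-46*.892,82,117)
```

```text
[541.15393662  38.29271534 134.        ] [565.53675111  45.16521228 134.        ] 15.740927187877842 13.153911585324924
17.089068080673147
to (559.092, -2.2320000000000064, 150, 117) -> [0.1047, 0.0256, 0.0727] [0.002, -0.003, -0.538]
to (559.092, -2.2320000000000064, 82, 117) -> [0.1044, 0.0256, 0.1407] [0.002, -0.003, -0.538]
```

```bash
python3 -m crank '[[[0.05,0.012,0.03,0,0,-0.18],[0.1045,0.0256,0.07,0,0,-0.36],[0.1045,0.0256,0.072,0,0,-0.538],[0.1045,0.0256,0.09,0,0,-0.538],[0.1045,0.0256,0.11,0,0,-0.538],[0.1045,0.0256,0.125,0,0,-0.538],[0.1045,0.0256,0.135,0,0,-0.538],[0.1045,0.0256,0.14,0,0,-0.538],[0.1045,0.0256,0.14,0,0,-0.538]]]' 0.5
python3 - <<'E'
from h import *
st();K=r.get_calibration('wrist');p,d=r.snapshot('wrist');cv2.imwrite("pics/w18.png",p)
E
```

```text
time: 23.42
tool_pos: [559.1, -2.3, 82.6]
tcp_rot: [179.9, -0.2, 117.0]
ft_force: [-0.8, -0.0, -0.3]
finger_gap: 42.8
t23.43 [559.1  -2.3  82.6] [179.9  -0.2 117. ] F [-0.8 -0.  -0.3] gap 42.8 j [ -5.6   6.1  99.2   0.2  74.7 -32.7]
```

View pics/w18.png

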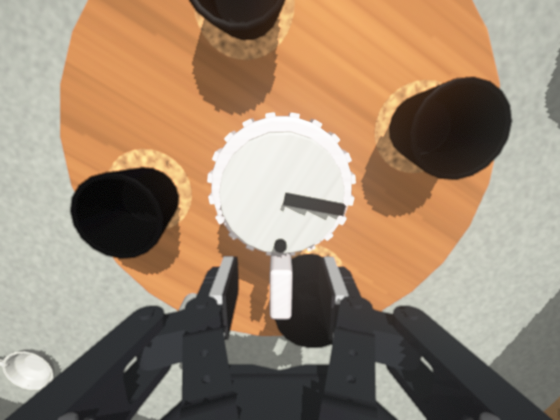

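The fin (281,287) is centred between the pads. I'll close on it and turn it anticlockwise about the axis.

```bash
python3 -m crank '[[[0,0,0,0,0,0],[0,0,0,0,0,0],[0,0,0,0,0,0],[0,0,0,0,0,0]]]' 1 25
python3 -c "
from h import *
st()"
python3 -m crank '[[[0.0001,0.0032,0,0,0,-0.07],[0.0004,0.0064,0,0,0,-0.14],[0.001,0.0096,0,0,0,-0.209],[0.0018,0.0127,0,0,0,-0.279],[0.0028,0.0157,0,0,0,-0.349],[0.004,0.0187,0,0,0,-0.419],[0.0054,0.0216,0,0,0,-0.489],[0.007,0.0244,0,0,0,-0.559],[0.0088,0.027,0,0,0,-0.628],[0.0108,0.0296,0,0,0,-0.698]]]' 1 25
python3 - <<'E'
from h import *
st();K=r.get_calibration('wrist');p,d=r.snapshot('wrist');cv2.imwrite("pics/w19.png",p)
x,y,z=r.sense()["tool_pos"];print(np.hypot(x-538.3,y-38.8),np.degrees(np.arctan2(y-38.8,x-538.3)))
E
```

```text
time: 23.98
tool_pos: [560.3, -2.2, 83.9]
tcp_rot: [179.7, -0.1, 117.0]
ft_force: [3.4, 1.5, 2.0]
finger_gap: 9.3
t23.98 [560.3  -2.2  83.9] [ 1.797e+02 -1.000e-01  1.170e+02] F [3.4 1.5 2. ] gap 9.3 j [ -5.6   6.   99.2   0.2  74.7 -32.7]
time: 25.22
tool_pos: [581.8, 20.6, 83.9]
tcp_rot: [179.8, 0.1, 157.1]
ft_force: [1.9, -0.1, 1.1]
finger_gap: 9.8
t25.23 [581.8  20.6  83.9] [1.798e+02 1.000e-01 1.571e+02] F [ 1.9 -0.1  1.1] gap 9.8 j [ -3.1   9.3  95.6   0.2  75.  -70.3]
47.144491196775796 -22.314283195200197
```

View pics/w19.png

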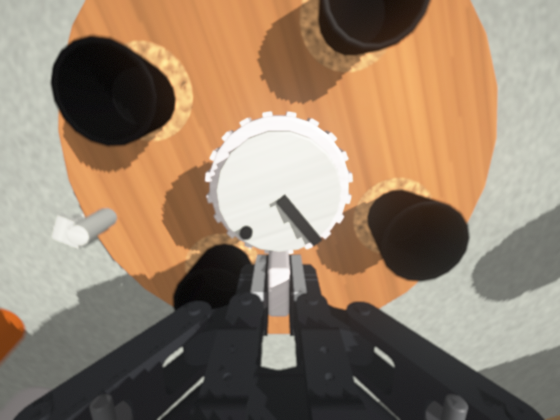

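```bash
python3 -m crank '[[[0.0001,0.0032,0,0,0,-0.07],[0.0004,0.0064,0,0,0,-0.14],[0.001,0.0096,0,0,0,-0.209],[0.0018,0.0127,0,0,0,-0.279],[0.0028,0.0157,0,0,0,-0.349],[0.004,0.0187,0,0,0,-0.419],[0.0054,0.0216,0,0,0,-0.489],[0.007,0.0244,0,0,0,-0.559],[0.0088,0.027,0,0,0,-0.628],[0.0098,0.0286,0,0,0,-0.665]]]' 1 25
python3 -m crank '[[[0,0,0,0,0,0],[0,0,0,0,0,0]]]'
python3 - <<'E'
from h import *
st();K=r.get_calibration('wrist');p,d=r.snapshot('wrist');cv2.imwrite("pics/w20.png",p)
x,y,z=r.sense()["tool_pos"];print(np.hypot(x-538.3,y-38.8),np.degrees(np.arctan2(y-38.8,x-538.3)))
E
```

```text
time: 26.52
tool_pos: [583.8, 50.5, 84.0]
tcp_rot: [179.9, 0.2, -164.6]
ft_force: [1.7, -2.9, 0.6]
finger_gap: 9.8
time: 26.78
tool_pos: [583.8, 50.5, 83.9]
tcp_rot: [179.9, 0.2, -164.6]
ft_force: [3.0, -1.3, 0.0]
finger_gap: 9.7
t26.77 [583.8  50.5  83.9] [ 179.9    0.2 -164.6] F [ 3.  -1.3  0. ] gap 9.7 j [-2.000e-01  9.800e+00  9.490e+01  1.000e-01  7.500e+01 -1.056e+02]
46.97480192020927 14.43621901817422
```

View pics/w20.png

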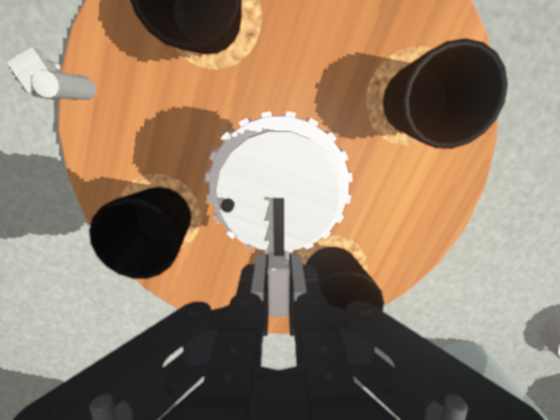

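The rib (278,225) now points straight along the fin between the fingers (279,285). I'll release and go up.

```bash
python3 -m crank '[[[0,0,0,0,0,0],[0,0,0,0,0,0],[0,0,0,0,0,0]]]' 0.5 25
python3 -m crank '[[[0,0,-0.01,0,0,0],[0,0,-0.03,0,0,0],[0,0,-0.06,0,0,0],[0,0,-0.09,0,0,0],[0,0,-0.12,0,0,0],[-0.02,0,-0.14,0,0,0],[-0.05,0,-0.15,0,0,0],[-0.08,0,-0.15,0,0,0],[-0.08,0,-0.15,0,0,0]]]' 0.5
python3 - <<'E'
from h import *
st();K=r.get_calibration('wrist');p,d=r.snapshot('wrist');cv2.imwrite("pics/w21.png",p);P=cloud(K,d)
p,_=r.snapshot('side');cv2.imwrite("pics/s21.png",cv2.resize(p[150:350,180:400],None,fx=3,fy=3,interpolation=cv2.INTER_CUBIC))
z=P[...,2];q=P[(z>137)&(z<145)&(np.hypot(P[...,0]-538,P[...,1]-38)>33)&(np.hypot(P[...,0]-538,P[...,1]-38)<62)]
print(len(q),q.mean(0),cv2.fitLine(q[:,:2].astype(np.float32),2,0,.01,.01).ravel())
E
```

```text
time: 27.2
tool_pos: [583.6, 50.6, 83.8]
tcp_rot: [179.9, 0.2, -164.6]
ft_force: [0.4, 0.2, -0.7]
finger_gap: 42.6
time: 28.32
tool_pos: [661.6, 71.9, 235.2]
tcp_rot: [179.9, 0.3, -164.6]
ft_force: [-0.2, -1.1, -0.1]
finger_gap: 42.9
t28.32 [661.6  71.9 235.2] [ 179.9    0.3 -164.6] F [-0.2 -1.1 -0.1] gap 42.9 j [ 1.700e+00  1.680e+01  7.090e+01  1.000e-01  9.210e+01 -1.037e+02]
358 [581.11333795  50.91818376 139.96998944] [9.6629435e-01 2.5743982e-01 5.8111334e+02 5.0918182e+01]
```

View pics/w21.png

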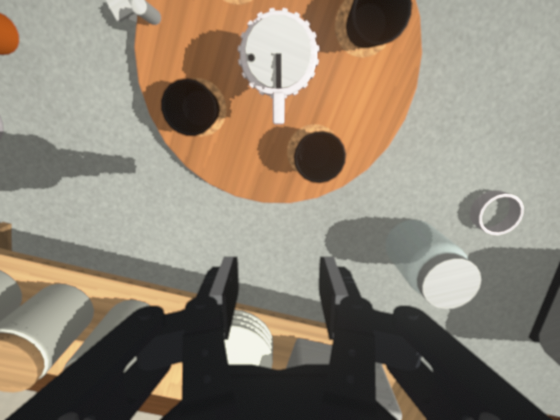

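View pics/s21.png

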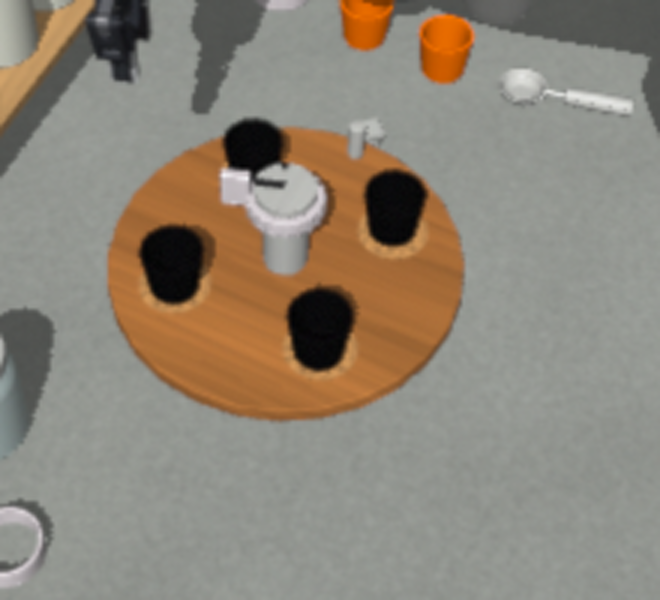

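```bash
python3 -c "
from h import *
st();print(r.hand_in());st()"
```

```text
t28.43 [660.2  71.4 235. ] [ 179.9    0.2 -164.6] F [0.3 0.2 0.7] gap 42.5 j [ 1.700e+00  1.660e+01  7.110e+01  1.000e-01  9.210e+01 -1.037e+02]
the job is handed in; nothing more can be done
None
the job is handed in; nothing more can be done
```

The job is done and handed in at about 28.4 s of the 70 s allowed; the hand-in reports no verdict. The spare cup stands on the empty pad, the peg is at the pointer and the collar is turned to the locked mark. The gripper was open and clear of everything at the end.

**Last checks:**
- **Spare cup:** upright on its pad. I measured its rim centre at (532,144), and the pad at about (533–534, 142–146) depending on the camera.
- **Peg:** released at about -93.8° from the axis. The pointer measured -93.3° from the top camera and -93.8° from the wrist camera, so they agree to about 1–2 mm.
- **Collar:** after release the fin stands at 14.9°. The rib measured 15.7° in the wrist picture and 17.1° in the top picture, against an allowed error of about 6°.
- **The rest:** in the last wrist and side pictures all four cups stand on their pads. The bystanders show no disturbance, but I did not measure their positions at the end.

**Problems along the way:**
- **Reported tool height:** it did not match the cameras. The real fingertips sit about 38 mm above the reported TCP, so I lowered the peg and fin grasps to suit.
- **Cup grasp:** because of that, the first attempt shut on nothing above the cup. When I reopened the fingers they stopped at about 35–38 mm, and the cup lifted with them, apparently held from inside. I used that hold to carry it and released it by closing the fingers. The depth pictures put the fingertips just above the rim at that moment, and I did not resolve this disagreement.

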